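# Put the needle cases away in the push-push tray behind the pot

### The job

Put the needle cases away in the little blue sewing cabinet: take the enamel pot off its stand in front of the cabinet by its handle and stand it on the cork mat, press the tray's front so that the tray springs out, lay every needle case that is on the table flat on the tray's floor, none on top of another, then press the tray home until it latches and stays in when you let go. Finally put the pot back upright in the middle of its stand, and leave the other things on the table where they are.

Things in the scene. Friction and masses are not known exactly. Their poses are not given: they have to be found in the camera images.
- unit: low blue wooden cabinet (fixed; 240 mm deep, 262 wide, 94 high, flat dark top) with a white-fronted tray and, in front of it, a slatted wooden pot stand. Origin: on the table under the middle of the cabinet's front face (the tray's side). +x points from the front into the cabinet, +y to the left when looking along +x, z up. The tray slides out along -x.
- tray (a joint): tray's distance out of its latched place, m: 0 latched, 0.12 sprung out, -0.0085 the stop. Push-push latch: press the latched tray in to the stop (at least to -0.007) and let go, and a damped spring drives it out to 0.12 in about a second; press it in from there to the stop (at least to -0.005) and let go, and it latches at 0, else it comes back out. One more press frees it again.
- tray_front (a point): centre of the flat outer face of the wooden push block (80 mm wide, 40 high, 12 deep) on the tray's upright white front panel, 56 mm above the table, moving with the tray; 26 mm in front of the cabinet's front face when latched. Panel 240 mm wide, 16 to 86 mm above the table. Press the block along the unit's +x. The spring pushes out with 2.5 N when out, 6 N at home; pressing to the stop takes 8 to 10 N.
- tray_in (a point): centre of the tray's inner floor, 20 mm above the table, axes as the unit's, moving with the tray. Inner floor 132 mm (x) by 218 mm (y); side and back walls rise 30 mm above it, the front panel 66 mm. Fully out, the floor is open from above from x -66 to +49 mm of this point; the rest is under the cabinet's top. Cases fit side by side along x, their middles 55 mm apart.
- stand (a point): centre of the top of the low pot stand, 10 mm above the table, 95 mm in front of the cabinet's front face; the stand is 115 x 110 mm, fixed. The tray slides out just above it, so a pot on it blocks the tray. Axes as the unit's.
- pot: white enamel pot with a lid (closed, part of it) and a rigid upright bail handle; 100 mm in diameter, 85 mm high without the handle, 163 mm with it, 0.35 to 0.7 kg. Origin: centre of its underside, z up; the handle's bar lies along its y.
- pot_grip (a point): middle of the bail's wooden grip, 155 mm above the pot's underside: a round bar 16 mm thick and 78 mm long along the pot's y; pinch it across the pot's x from above. The lid's knob ends 51 mm below the bar's axis.
- mat: round cork mat, 130 mm in diameter and 6 mm thick, fixed on the table. Origin: centre of its underside.
- case1: needle case, a closed bone-white bar-shaped box 90 mm long (its x), 30 mm wide (y), 24 mm high, with two bands around it, about 0.1 kg, lying on the table. Origin: centre of its underside. May be absent.
- case2: needle case, a closed aluminium bar-shaped box 90 mm long (its x), 30 mm wide (y), 24 mm high, with two bands around it, about 0.1 kg, lying on the table. Origin: centre of its underside. May be absent.
- case3: needle case, a closed bone-white bar-shaped box 90 mm long (its x), 30 mm wide (y), 24 mm high, with two bands around it, about 0.1 kg, lying on the table. Origin: centre of its underside. May be absent.
- case4: needle case, a closed aluminium bar-shaped box 90 mm long (its x), 30 mm wide (y), 24 mm high, with two bands around it, about 0.1 kg, lying on the table. Origin: centre of its underside. May be absent.
- cone: bystander: a grey cone of thread, 56 mm in diameter, 84 mm high. Leave alone.
- jar: bystander: glass jar, 56 mm in diameter, 75 mm high. Leave alone.
- mug: bystander: white mug, 76 mm in diameter, 85 mm high. Leave alone.
- brush: bystander: brush lying on the table. Leave alone.
Mind the look-alikes: they are no part of the job. Leave any red or yellow look-alike of the case2 alone.

How it is judged (in metres and radians):
On the way, in this order (a step that is already met when the one before it is completed fails the run):
1. the pot stands upright on the cork mat, let go (horizontal distance between pot and mat below 0.025 m and height (world z) of pot below 0.011 m and contact force between the fingers and pot below 0.1 N and angle between pot's own z axis and vertical below 0.1 rad and linear speed of pot below 0.03 m/s), for 0.3 s.
2. the tray has sprung out (value of joint tray above 0.1 m), for 0.2 s.
3. all needle cases present lie flat on the tray's floor, let go, with the tray out (value of joint tray above 0.09 m and x of case1 in the frame of tray_in between -0.066 and 0.066 m and y of case1 in the frame of tray_in between -0.108 and 0.108 m and z of case1 in the frame of tray_in between -0.006 and 0.019 m and angle between each of case1, case2, case3, case4's own x axis and vertical above 1.37 rad and contact force between the fingers and case1 below 0.1 N and linear speed of each of case1, case2, case3, case4 below 0.03 m/s and x of case2 in the frame of tray_in between -0.066 and 0.066 m and y of case2 in the frame of tray_in between -0.108 and 0.108 m and z of case2 in the frame of tray_in between -0.006 and 0.019 m and contact force between the fingers and case2 below 0.1 N and x of case3 in the frame of tray_in between -0.066 and 0.066 m and y of case3 in the frame of tray_in between -0.108 and 0.108 m and z of case3 in the frame of tray_in between -0.006 and 0.019 m and contact force between the fingers and case3 below 0.1 N and x of case4 in the frame of tray_in between -0.066 and 0.066 m and y of case4 in the frame of tray_in between -0.108 and 0.108 m and z of case4 in the frame of tray_in between -0.006 and 0.019 m and contact force between the fingers and case4 below 0.1 N), for 0.2 s.
4. the tray is latched home, untouched, with all the cases in it, while the pot is off its stand (value of joint tray between -0.004 and 0.004 m and contact force between the fingers and unit below 0.1 N and x of case1 in the frame of tray_in between -0.066 and 0.066 m and y of case1 in the frame of tray_in between -0.108 and 0.108 m and z of case1 in the frame of tray_in between -0.006 and 0.019 m and angle between each of case1, case2, case3, case4's own x axis and vertical above 1.37 rad and contact force between the fingers and case1 below 0.1 N and linear speed of each of case1, case2, case3, case4 below 0.03 m/s and x of case2 in the frame of tray_in between -0.066 and 0.066 m and y of case2 in the frame of tray_in between -0.108 and 0.108 m and z of case2 in the frame of tray_in between -0.006 and 0.019 m and contact force between the fingers and case2 below 0.1 N and x of case3 in the frame of tray_in between -0.066 and 0.066 m and y of case3 in the frame of tray_in between -0.108 and 0.108 m and z of case3 in the frame of tray_in between -0.006 and 0.019 m and contact force between the fingers and case3 below 0.1 N and x of case4 in the frame of tray_in between -0.066 and 0.066 m and y of case4 in the frame of tray_in between -0.108 and 0.108 m and z of case4 in the frame of tray_in between -0.006 and 0.019 m and contact force between the fingers and case4 below 0.1 N and horizontal distance between pot and stand above 0.1 m), for 0.5 s.
At the end, for the whole second after the job is handed in: The tray is latched (within 4 mm of home), untouched, with all needle cases present lying flat on its floor (long axis level within 0.2 rad, none on another), and the pot stands upright and at rest on its stand, within 25 mm of its middle (value of joint tray between -0.004 and 0.004 m and contact force between the fingers and unit below 0.1 N and horizontal distance between pot and stand below 0.025 m and z of pot in the frame of stand between -0.005 and 0.005 m and contact force between the fingers and pot below 0.1 N and angle between pot's own z axis and vertical below 0.1 rad and linear speed of each of pot, case1, case2, case3, case4 below 0.03 m/s and x of case1 in the frame of tray_in between -0.066 and 0.066 m and y of case1 in the frame of tray_in between -0.108 and 0.108 m and z of case1 in the frame of tray_in between -0.006 and 0.019 m and angle between each of case1, case2, case3, case4's own x axis and vertical above 1.37 rad and contact force between the fingers and case1 below 0.1 N and x of case2 in the frame of tray_in between -0.066 and 0.066 m and y of case2 in the frame of tray_in between -0.108 and 0.108 m and z of case2 in the frame of tray_in between -0.006 and 0.019 m and contact force between the fingers and case2 below 0.1 N and x of case3 in the frame of tray_in between -0.066 and 0.066 m and y of case3 in the frame of tray_in between -0.108 and 0.108 m and z of case3 in the frame of tray_in between -0.006 and 0.019 m and contact force between the fingers and case3 below 0.1 N and x of case4 in the frame of tray_in between -0.066 and 0.066 m and y of case4 in the frame of tray_in between -0.108 and 0.108 m and z of case4 in the frame of tray_in between -0.006 and 0.019 m and contact force between the fingers and case4 below 0.1 N).
It fails at once if another thing on the table (cone, jar, mug or brush) was moved by more than 4 cm (distance of any of cone, jar, mug, brush from where it was at the start of the episode above 0.04 m).
Of case1, case2, case3, case4 only 2 to 4 are there at a start; the rules pass over those that are not, and their reading is None.
At some moment in a run one of case1, case2, case3, case4 may be knocked a few centimetres aside while the robot is not near it.
Once in a run the grip may slacken for a moment while it holds something.
It also fails if it takes over 210 s, if anything falls off the work surface, if the arm or the gripper's body presses on something with over 40 N, if the wrist force passes 120 N, or if a joint passes its speed limit or range.

### The arm

A 6-joint arm with a two-finger parallel gripper is mounted at the origin on the work surface. World frame = base frame: x ahead of the robot, y to its left, z up, the work surface at z = 0. Lengths are in m, angles in degrees, forces in N, time in s.
With the tool pointing down it reaches from about 0.3 to 0.875 m from the base axis. Payload 6.4 kg.
Tool frame: the origin (TCP) lies between the finger pads; the fingertips stand 14 mm ahead of it and the grasp point (between the pads) lies 5 mm behind it; z points along the fingers, y is the line along which they close (so a half turn about z gives the same grasp; the last joint's range is limited). The gripper opens to 85 mm and grips with 20 to 120 N. Pads are 22 mm wide; open, the fingers measure 114 mm over their backs; the gripper's body (76 mm by 85 mm) begins 54 mm behind the grasp point. The pads swing forward as they close: fully open they stand 13 mm farther back than shut.
Start: joints at [62.206, 10.359, 92.074, -0, 77.567, -11.82], TCP at [0.158, 0.553, 0.245] pointing down, gripper open.
Joint ranges: [-171.53, 171.53], [-51.25, 118.39], [17.06, 147.69], [-65.23, 245.23], [0, 150.52], [-178.68, 178.68]. Speed limits (degrees/s): [147.25, 147.25, 172.46, 180, 180, 180].

### API

Orientations are given as [roll, pitch, yaw] about the fixed x, y, z axes, in that order (R = Rz(yaw) Ry(pitch) Rx(roll)).
In Python, from bench import status, vision, job gives the robot as it stands.
- The arm moves only by the shell command python3 -m inch 'ROWS' [OPENING] [FORCE]. ROWS is JSON, a list that holds one entry, the list of rows, each a list of 4 numbers: the shift along the tool's x, y, z in cm, then the turn about the tool's z in rad. A call has 1 to 12 rows; each row is the pose to reach, as a shift and turn from the pose commanded when the call began, along the tool's axes at that moment; what a row does not reach only later rows make up. A row lasts 1/12 s, in which the tool goes at most 41.7 mm and 7.16 degrees, less where a joint would pass 70% of its speed; a pose out of reach is approached as far as the arm can. A call with a gripper value outside its range is refused whole. OPENING is the opening, from -1 (shut) to 1 (fully open), set as the call begins (- or left out, the last holds). The fingers move at their own pace and stop on an object; FORCE is the grip in N (left out, the last holds). Time passes only in rows, so rows that repeat a pose let the fingers close. It gives the time, the measured TCP pose, the force, the opening and the grip force at its end, in the units of the state.
- status.get_obs(): the state, without advancing time (a new reading comes with each control period).
- vision.read_camera(name): name is "scene" or "side" or "wrist"; returns the picture (480x640x3 uint8, red, green, blue); there is no depth.
- vision.get_calibration(name): a dict with "fov_y" (degrees; the focal length in pixels is half the picture's height over the tangent of half this angle, whatever the lens; pixels are square), "cx", "cy" (the principal point, pixels), "pose" (4x4, takes a point from camera to world coordinates). Camera axes: x right, y down, z forward; pixel columns grow to the right and rows downward; lengths in m; the calibration is good to about 2 mm. The wrist camera is an equidistant fisheye: a pixel r from the principal point sees the ray r / f radians off the axis. A picture is of the moment at which its call begins: read the wrist's pose just before it. get_calibration takes no time and is no camera call; for the wrist camera it gives the pose at the moment of the call.
- job.hand_in(): hands the job in; it is judged then, once.
The state is a dict: "t": time; "q": joint angles; "qvel": joint speeds; "effort": joint torques, N m; "tool_pos": TCP position; "eef_rot": TCP orientation; "wrist_force": force on the tool from outside, world axes, zero at the start; "wrist_torque": the same for the moment, N m; "opening": finger opening in m; "grip_force": force on a finger pad.
Only numpy, scipy, OpenCV 4.12 (cv2) and the standard library are available. Lean on these libraries where they do the work, as an engineer would, in place of code of your own. Each camera call takes 0.05 s, during which the arm holds its last target. There are 200 camera calls.

## Working session

There is one attempt and no reset: what is moved stays moved. The work goes in short steps, Python scripts to look and compute and a shell command to move; the robot and the scene stay as the last step left them, time stands still between calls to the robot, and variables do not carry over. Pictures are saved under pics/ and viewed, at most 14 in all, crops included, and the job is handed in when it is done.

```bash
ls; mkdir -p pics; python3 - <<'E'
from bench import status, vision
import cv2,json
o=status.get_obs(); print(o)
for n in ("scene","side","wrist"):
    c=vision.get_calibration(n); print(n,c)
    cv2.imwrite(f"pics/{n}0.png",vision.read_camera(n)[:,:,::-1])
E
```

```text
pics
{'t': 0.0, 'q': array([ 6.22066505e+01,  1.04011333e+01,  9.21325769e+01, -8.20551911e-04,
        7.75675794e+01, -1.18192835e+01]), 'qvel': array([ 0.00878547,  0.03685781, -0.02223095,  0.07402471,  0.01467602,
        0.09174097]), 'effort': array([-4.70009013e-05, -4.44861746e+01, -3.51340127e+01, -7.11013422e-05,
        8.92636890e-03,  4.09995792e-06]), 'tool_pos': array([0.15796518, 0.55231854, 0.24438383]), 'eef_rot': array([-1.79900694e+02, -1.99626651e-02,  1.64026094e+02]), 'wrist_force': array([0.42192438, 0.44192723, 0.07162326]), 'wrist_torque': array([ 0.01060163, -0.05350782,  0.02707649]), 'grip_force': 0.0, 'opening': 0.08570138397320512}
scene {'fov_y': 50.99727354109028, 'cx': 319.1260904043185, 'cy': 247.8150091035319, 'pose': array([[ 0.80324717,  0.45643113, -0.38270696,  0.89106801],
       [ 0.59554847, -0.62702932,  0.50215163, -0.50689983],
       [-0.01077085, -0.63127241, -0.77548638,  0.9408994 ],
       [ 0.        ,  0.        ,  0.        ,  1.        ]])}
side {'fov_y': 54.33080686153004, 'cx': 313.8430884807026, 'cy': 235.5813626928389, 'pose': array([[ 0.80173739, -0.40000196,  0.44408962, -0.01867307],
       [-0.59746849, -0.51678555,  0.61315911, -0.70364367],
       [-0.01576575, -0.75692214, -0.65331486,  0.8957992 ],
       [ 0.        ,  0.        ,  0.        ,  1.        ]])}
wrist {'fov_y': 65.70646984690485, 'cx': 313.4210880201342, 'cy': 239.965686326567, 'pose': array([[ 0.27505432,  0.91179952,  0.30490451,  0.07976536],
       [ 0.9614274 , -0.26033594, -0.08878379,  0.576194  ],
       [-0.00157541,  0.31756392, -0.94823556,  0.37282804],
       [ 0.        ,  0.        ,  0.        ,  1.        ]])}
```

View pics/scene0.png

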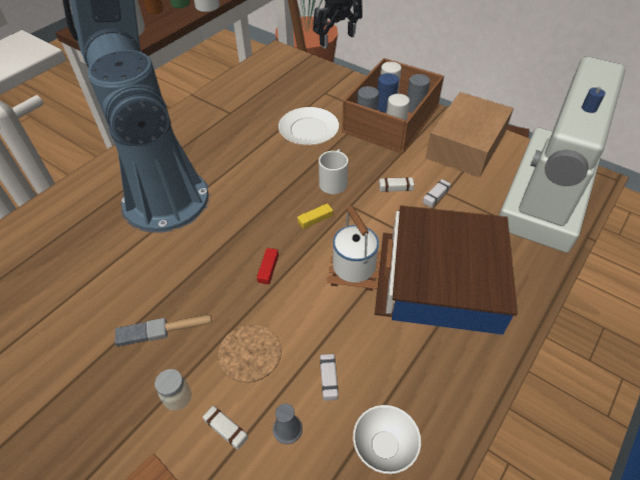

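View pics/side0.png

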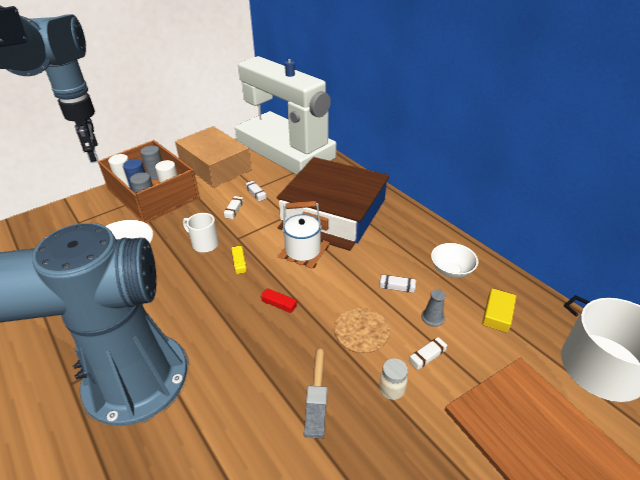

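Scene view. Candidates for the cases:
- White/aluminium bars at (397,184), (437,193), (329,376) and (225,427). All four are banded, so these are the cases.
- Red bar at (268,265) and yellow bar at (315,215). These are look-alikes, to be left alone.

The pot is at (355,253), the mat at (249,352) and the cabinet at (453,265). Next I'll measure and make one close crop.

```bash
cat > h.py <<'E'
import numpy as np, cv2
from bench import status, vision
def ray(n,uv,c=None):
    c=c or vision.get_calibration(n); f=240/np.tan(np.radians(c["fov_y"]/2))
    d=(np.atleast_2d(np.asarray(uv,float))-[c["cx"],c["cy"]])/f
    if n=="wrist":
        r=np.linalg.norm(d,axis=1,keepdims=True)+1e-9
        v=np.hstack([d/r*np.sin(r),np.cos(r)])
    else: v=np.hstack([d,np.ones((len(d),1))])
    v/=np.linalg.norm(v,axis=1,keepdims=True)
    P=c["pose"]; return P[:3,3],v@P[:3,:3].T
def plane(n,uv,z,c=None):
    o,d=ray(n,uv,c); return (o+d*((z-o[2])/d[:,2:3]))
def tri(uv1,uv2,n1="scene",n2="side"):
    o1,d1=ray(n1,uv1);o2,d2=ray(n2,uv2);out=[]
    for a,b in zip(d1,d2):
        s=np.linalg.lstsq(np.c_[a,-b],o2-o1,rcond=None)[0]
        p,q=o1+s[0]*a,o2+s[1]*b; out.append([*((p+q)/2),np.linalg.norm(p-q)])
    return np.array(out)
def blob(n,img,box,z,mask=None,c=None):
    u0,v0,u1,v1=box; h=cv2.cvtColor(img,cv2.COLOR_RGB2HSV)
    m=(h[...,1]<70)&(h[...,2]>110) if mask is None else mask(h)
    k=np.zeros(m.shape,np.uint8); k[v0:v1,u0:u1]=m[v0:v1,u0:u1]
    k=cv2.morphologyEx(k,cv2.MORPH_CLOSE,np.ones((13,13)))
    cs,_=cv2.findContours(k,0,2); ct=max(cs,key=cv2.contourArea)[:,0]
    p=plane(n,ct,z,c)[:,:2]; r=cv2.minAreaRect((p*1000).astype(np.float32))
    b=cv2.boxPoints(r); e=max((b[1]-b[0],b[2]-b[1]),key=np.linalg.norm)
    return np.round([r[0][0],r[0][1],*sorted(r[1]),np.degrees(np.arctan2(e[1],e[0]))%180],1)
E
python3 - <<'E'
from h import *
S=cv2.imread("pics/scene0.png")[:,:,::-1];D=cv2.imread("pics/side0.png")[:,:,::-1]
for a,b in [((375,170,418,198),(220,193,245,222)),((420,176,455,210),(243,178,268,203)),((315,350,345,402),(376,272,420,296)),((198,402,250,450),(405,335,450,370))]:
    print(blob("scene",S,a,.012),blob("side",D,b,.012))
cork=lambda h:(h[...,1]>60)&(h[...,1]<140)&(h[...,2]>120)
print("mat",plane("scene",[[249,352]],.006)[0],plane("side",[[362,330]],.006)[0])
print("grip",tri([[348,208],[367,236]],[[287,205],[316,206]]))
print("cab",plane("scene",[[399,208],[509,213],[514,308],[394,302]],.094))
o=[cv2.resize(S[195:325,320:520],None,fx=3,fy=3,interpolation=2),cv2.resize(D[155:275,260:400],None,fx=3,fy=3,interpolation=2)]
cv2.imwrite("pics/c1.png",o[0][:,:,::-1]);cv2.imwrite("pics/c2.png",o[1][:,:,::-1])
E
```

```text
[467.5 389.9  49.6  93.8  38.8] [464.8 391.7  39.6 112.6  40.4]
[566.7 424.2  34.5 109.5  89.1] [566.1 424.1  37.8 114.2  86.6]
[ 641.7 -156.4   30.9   97.4  130.4] [ 640.7 -155.9   48.1   90.5  130.3]
[ 545.3 -350.7   32.6   95.3  178.5] [ 534.8 -350.    36.3  121.6  178.1]
mat [ 0.47755893 -0.2079042   0.006     ] [ 0.4725083  -0.21090045  0.006     ]
grip [[4.93620742e-01 1.18218586e-01 1.67408504e-01 1.56864151e-03]
 [5.62752763e-01 8.69905792e-02 1.51731389e-01 5.45551326e-04]]
cab [[0.55181723 0.24573    0.094     ]
 [0.76309621 0.37956513 0.094     ]
 [0.87418896 0.14453908 0.094     ]
 [0.67656442 0.01748361 0.094     ]]
```

View pics/c1.png

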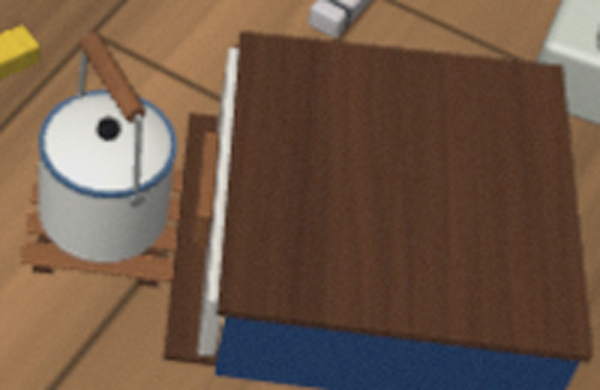

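View pics/c2.png

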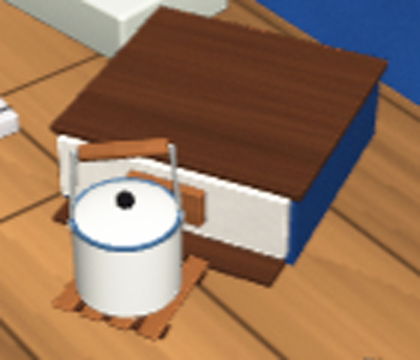

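The crops show the pot on its slatted stand, with the handle ends at scene (351,208) and (365,232). They also show the cabinet with the white tray front behind the pot. The two views agree on the positions of all four cases.

```bash
python3 - <<'E'
from h import *
np.set_printoptions(precision=4,suppress=True)
g=tri([[350.7,207.7],[365.3,232.3]],[[287.3,205.7],[315.7,203.7]]);print("grip",g,g.mean(0))
c=tri([[399.3,207],[507.7,217],[516.7,313.7],[392.7,299]],[[277.3,198.3],[313.3,157.7],[388.7,177],[361,221]]);print(c)
f=(c[0]+c[3])/2;b=(c[1]+c[2])/2;print(f,b,np.linalg.norm(c[0]-c[3]),np.linalg.norm(b-f))
ax=np.arctan2(*(b-f)[1::-1]);l=c[0]-c[3];ay=np.arctan2(l[1],l[0]);print(np.degrees([ax,ay]))
S=cv2.imread("pics/scene0.png")[:,:,::-1]
h=cv2.cvtColor(S,cv2.COLOR_RGB2HSV);print("knob->pot", plane("scene",[[356,238]],.114),plane("side",[[301.7,221.5]],.114))
E
```

```text
grip [[0.4964 0.1236 0.1627 0.0025]
 [0.5594 0.0842 0.163  0.0016]] [0.5279 0.1039 0.1628 0.002 ]
[[0.5473 0.2564 0.0855 0.0001]
 [0.7648 0.373  0.086  0.002 ]
 [0.8838 0.1418 0.083  0.0028]
 [0.6693 0.0254 0.0877 0.001 ]]
[0.6083 0.1409 0.0866 0.0006] [0.8243 0.2574 0.0845 0.0024] 0.26127881545316994 0.2454446160454199
[ 28.3487 117.8322]
knob->pot [[0.5309 0.0971 0.114 ]] [[0.5214 0.0957 0.114 ]]
```

```bash
cat >> h.py <<'E'
from scipy.spatial.transform import Rotation as Ro
def go(x,y,z,yaw):
    o=status.get_obs(); R=Ro.from_euler("xyz",o["eef_rot"],degrees=True)
    d=R.inv().apply(np.array([x,y,z])-o["tool_pos"])*100
    t=(o["eef_rot"][2]-yaw+90)%180-90
    n=max(np.linalg.norm(d)/4.1,abs(t)/7)
    print("shift cm",np.round(d,2),"turn",round(np.radians(t),3),"rows",round(n,1),"q6",round(o["q"][5],1),"t",o["t"])
E
python3 -c "
from h import *
go(.526,.099,.26,148)"
```

```text
shift cm [-47.85 -33.47  -1.51] turn 0.28 rows 14.2 q6 -11.8 t 0.15
```

```bash
python3 -m inch '[[[-12,-8.4,-1.5,0.07],[-24,-16.8,-1.5,0.14],[-36,-25,-1.5,0.21],[-47.8,-33.5,-1.5,0.28],[-47.8,-33.5,-1.5,0.28],[-47.8,-33.5,-1.5,0.28],[-47.8,-33.5,-1.5,0.28],[-47.8,-33.5,-1.5,0.28],[-47.8,-33.5,-1.5,0.28],[-47.8,-33.5,-1.5,0.28],[-47.8,-33.5,-1.5,0.28],[-47.8,-33.5,-1.5,0.28]]]' 1 40
python3 -c "
from h import *
go(.526,.099,.26,148)"
```

```text
t: 1.15
tool_pos: [0.4735, 0.1626, 0.2588]
eef_rot: [180.0, 0.0, 148.0]
wrist_force: [0.6, 0.8, -0.0]
opening: 0.0856
grip_force: 0.0
shift cm [-7.82 -2.61 -0.12] turn -0.001 rows 2.0 q6 -52.6 t 1.15
```

```bash
python3 -m inch '[[[-4,-1.3,0,0],[-7.8,-2.6,0,0],[-7.8,-2.6,0,0],[-7.8,-2.6,0,0],[-7.8,-2.6,0,0]]]'
python3 - <<'E'
from h import *
c=vision.get_calibration("wrist");print(c["pose"][:3,3]); im=vision.read_camera("wrist")
import pickle;pickle.dump(c,open("w1.pkl","wb"))
cv2.imwrite("pics/w1.png",im[:,:,::-1])
E
```

```text
t: 1.57
tool_pos: [0.5246, 0.1012, 0.2583]
eef_rot: [-180.0, -0.1, 147.9]
wrist_force: [0.7, 0.2, -0.4]
opening: 0.085
grip_force: 0.0
[0.4557552  0.14565901 0.38671601]
```

View pics/w1.png

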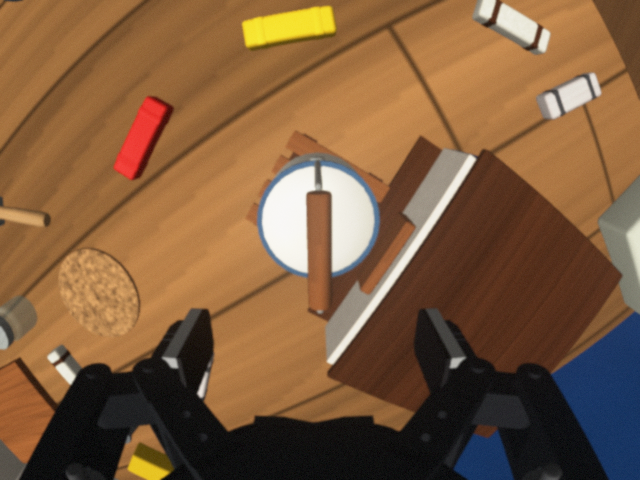

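The wrist view shows the bar running from (318,193) to (319,311), the lid's centre at (320,219) and the mat at (99,292). The push block's top edge runs from (411,220) to (366,291), and all four cases are visible.

```bash
python3 - <<'E'
from h import *
import pickle;c=pickle.load(open("w1.pkl","rb"));np.set_printoptions(precision=4,suppress=True)
b=plane("wrist",[[318,193],[319,311]],.168,c);print("bar",b,b.mean(0),np.degrees(np.arctan2(*(b[0]-b[1])[1::-1])))
print("lid",plane("wrist",[[259,220],[381,220],[320,276]],.093,c),plane("wrist",[[259,220],[381,220]],.093,c).mean(0))
print("mat",plane("wrist",[[99,292],[59,275],[139,312]],.006,c))
k=plane("wrist",[[411,220],[366,291]],.076,c);print("block",k,k.mean(0),np.degrees(np.arctan2(*(k[0]-k[1])[1::-1])))
k=plane("wrist",[[484,150],[620,272],[328,374]],.094,c);print("top fl,bl,fr",k,np.degrees(np.arctan2(*(k[0]-k[2])[1::-1])))
E
python3 -c "
from h import *
go(.526,.099,.26,148)"
```

```text
bar [[0.4939 0.1249 0.168 ]
 [0.5621 0.0833 0.168 ]] [0.528  0.1041 0.168 ] 148.66404509335652
lid [[0.5002 0.0647 0.093 ]
 [0.5537 0.1502 0.093 ]
 [0.5696 0.081  0.093 ]] [0.5269 0.1075 0.093 ]
mat [[ 0.476  -0.1953  0.006 ]
 [ 0.424  -0.2379  0.006 ]
 [ 0.5274 -0.1616  0.006 ]]
block [[0.5736 0.1738 0.076 ]
 [0.6124 0.1055 0.076 ]] [0.593  0.1396 0.076 ] 119.56926708048452
top fl,bl,fr [[0.547  0.2573 0.094 ]
 [0.7557 0.3685 0.094 ]
 [0.6652 0.0315 0.094 ]] 117.6293141260161
shift cm [-0.29 -0.15 -0.16] turn 0.0 rows 0.1 q6 -59.8 t 1.6167
```

```bash
python3 -c "
from h import *
go(.528,.104,.161,148.5)"
```

```text
shift cm [-0.21  0.38  9.74] turn -0.009 rows 2.4 q6 -59.8 t 1.6167
```

```bash
python3 -m inch '[[[-0.2,0.4,3,-0.01],[-0.2,0.4,6,-0.01],[-0.2,0.4,8,-0.01],[-0.2,0.4,9.7,-0.01],[-0.2,0.4,9.7,-0.01],[-0.2,0.4,9.7,-0.01]]]' 1
python3 -m inch '[[[0,0,0,0],[0,0,0,0],[0,0,0,0],[0,0,0,0],[0,0,0,0],[0,0,0,0],[0,0,0,0],[0,0,0,0]]]' -1 60
```

```text
t: 2.12
tool_pos: [0.5277, 0.1047, 0.1614]
eef_rot: [-179.9, -0.1, 148.7]
wrist_force: [0.4, 1.3, 1.2]
opening: 0.085
grip_force: 0.0
t: 2.78
tool_pos: [0.5292, 0.1032, 0.1624]
eef_rot: [180.0, 0.0, 148.6]
wrist_force: [-2.0, -1.3, 5.2]
opening: 0.0141
grip_force: 58.5
```

```bash
python3 -m inch '[[[0,0,-1,0],[0,0,-3,0],[0,0,-5,0],[0,0,-6,0],[0,0,-6,0],[0,0,-6,0]]]' -1 80
python3 - <<'E'
from h import *
go(.475,-.207,.222,148.5)
S=vision.read_camera("scene");D=vision.read_camera("side")
cv2.imwrite("pics/s2.png",S[:,:,::-1]);cv2.imwrite("pics/d2.png",D[:,:,::-1])
# mat by local thresh vs wood texture: cork is less saturated
for n,I,b in (("scene",S,(205,310,295,395)),("side",D,(325,298,400,360))):
    h=cv2.cvtColor(I,cv2.COLOR_RGB2HSV); r=h[b[1]:b[3],b[0]:b[2]]
    print(n,r[r.shape[0]//2,r.shape[1]//2],np.median(r[:6].reshape(-1,3),axis=0),np.median(r[30:50,30:50].reshape(-1,3),axis=0))
E
```

```text
t: 3.28
tool_pos: [0.5289, 0.1036, 0.2217]
eef_rot: [180.0, 0.0, 148.6]
wrist_force: [0.1, 0.0, -4.1]
opening: 0.0134
grip_force: 78.4
shift cm [-11.6  -29.31  -0.03] turn 0.001 rows 7.7 q6 -60.1 t 3.2833
scene [ 15 111 120] [ 15. 119. 142.] [ 15. 112. 168.]
side [ 15 136 205] [ 15.  149.  205.5] [ 15.  135.  214.5]
```

```bash
python3 -m inch '[[[-1,-2.5,0,0],[-2,-5,0,0],[-3.2,-8,0,0],[-4.4,-11,0,0],[-5.6,-14,0,0],[-6.7,-17,0,0],[-7.9,-20,0,0],[-9.1,-23,0,0],[-10.2,-25.8,0,0],[-11.2,-28.2,0,0],[-11.6,-29.3,0,0],[-11.6,-29.3,0,0]]]'
python3 -m inch '[[[0,0,0,0],[0,0,0,0]]]'
python3 - <<'E'
from h import *
go(.475,-.207,.160,148.5)
S=vision.read_camera("side")
cv2.imwrite("pics/d3.png",cv2.resize(S[180:400,220:480],None,fx=2.5,fy=2.5)[:,:,::-1])
E
```

```text
t: 4.38
tool_pos: [0.474, -0.2091, 0.2206]
eef_rot: [-180.0, -0.1, 148.4]
wrist_force: [0.5, -0.4, -3.7]
opening: 0.0135
grip_force: 78.4
t: 4.55
tool_pos: [0.4748, -0.2057, 0.221]
eef_rot: [180.0, -0.1, 148.6]
wrist_force: [0.1, 0.1, -3.5]
opening: 0.0139
grip_force: 78.4
shift cm [-0.1 -0.1  6.1] turn 0.001 rows 1.5 q6 -95.2 t 4.55
```

View pics/d3.png

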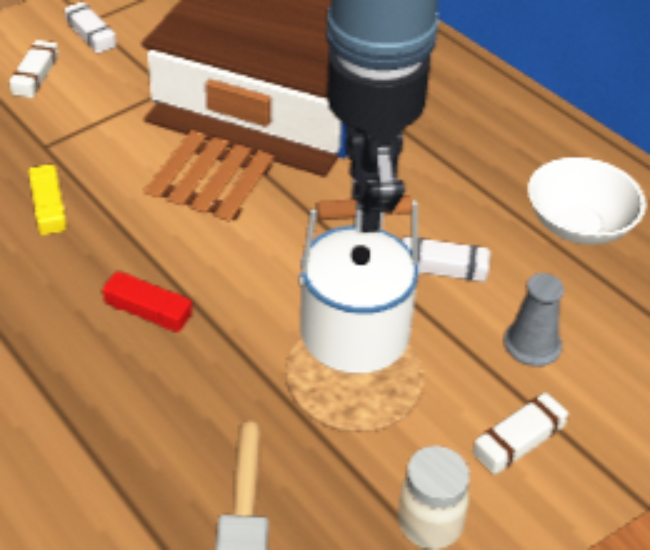

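The pot hangs upright over the mat (crop centre about (355,378)), and the stand is free. I'll lower it now.

```bash
python3 -m inch '[[[0,0,2,0],[0,0,4,0],[0,0,5.2,0],[0,0,5.8,0],[0,0,6.2,0],[0,0,6.2,0],[0,0,6.2,0]]]'
```

```text
t: 5.18
tool_pos: [0.4756, -0.2071, 0.1606]
eef_rot: [180.0, 0.1, 148.6]
wrist_force: [0.3, 0.7, -3.3]
opening: 0.0136
grip_force: 78.7
```

```bash
python3 -m inch '[[[0,0,0.2,0],[0,0,0.3,0],[0,0,0.3,0]]]'
```

```text
t: 5.43
tool_pos: [0.476, -0.2082, 0.1585]
eef_rot: [-180.0, 0.2, 148.5]
wrist_force: [-0.7, -1.8, 4.7]
opening: 0.0136
grip_force: 79.3
```

```bash
python3 -m inch '[[[0,0,0,0],[0,0,0,0],[0,0,0,0],[0,0,0,0],[0,0,0,0]]]' 0.6 && python3 -m inch '[[[0,0,-2,0],[0,0,-5,0],[0,0,-8,0],[0,0,-10,0],[0,0,-10,0],[0,0,-10,0]]]' 1
python3 - <<'E'
from h import *
S=vision.read_camera("scene");D=vision.read_camera("side")
cv2.imwrite("pics/s4.png",np.hstack([cv2.resize(S[190:400,180:520],(400,247)),cv2.resize(D[160:380,230:420],(285,330))[:247]])[:,:,::-1])
u=np.array([np.cos(np.radians(28.3)),np.sin(np.radians(28.3))]);o=np.array([.607,.1425])
p=o-u*.09;print(p);go(*p,.25,208)
E
```

```text
t: 5.85
tool_pos: [0.475, -0.2069, 0.1567]
eef_rot: [180.0, -0.0, 148.6]
wrist_force: [0.7, -0.3, -0.8]
opening: 0.0679
grip_force: 0.0
t: 6.35
tool_pos: [0.4756, -0.2074, 0.2581]
eef_rot: [-180.0, 0.2, 148.6]
wrist_force: [-0.0, 0.6, -0.7]
opening: 0.0853
grip_force: 0.0
[0.52775704 0.09983206]
shift cm [11.43 28.92  0.59] turn -1.037 rows 8.5 q6 -95.2 t 6.45
```

View pics/s4.png

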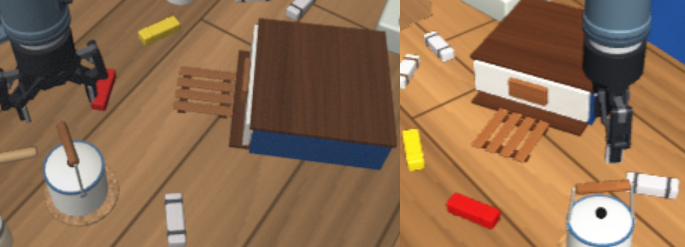

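The pot stands on the mat and its handle is free. Now to the point above the front of the tray.

```bash
python3 -m inch '[[[1.3,3.3,0,-0.12],[2.6,6.6,0,-0.24],[3.9,9.9,0,-0.36],[5.2,13.2,0,-0.48],[6.5,16.5,0,-0.6],[7.8,19.8,0,-0.72],[9.1,23,0,-0.84],[10.4,26.2,0,-0.95],[11.4,28.9,0.5,-1.04],[11.4,28.9,0.5,-1.04],[11.4,28.9,0.5,-1.04],[11.4,28.9,0.5,-1.04]]]' -1 
python3 - <<'E'
from h import *
import pickle
c=vision.get_calibration("wrist");im=vision.read_camera("wrist");pickle.dump(c,open("w2.pkl","wb"))
cv2.imwrite("pics/w2.png",im[:,:,::-1])
E
```

```text
t: 7.45
tool_pos: [0.5277, 0.0989, 0.2503]
eef_rot: [179.9, -0.2, -151.9]
wrist_force: [-0.5, -0.3, -0.4]
opening: 0.0001
grip_force: 0.0
```

View pics/w2.png

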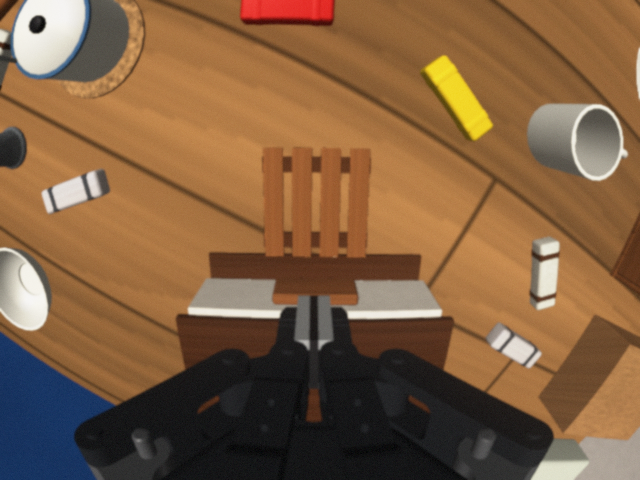

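The wrist view is square to the cabinet. The stand's slats span (264..370, 148..257), the push block spans (274..357, 280..300), and all four cases are still in place.

```bash
python3 - <<'E'
from h import *
import pickle;c=pickle.load(open("w2.pkl","rb"));np.set_printoptions(precision=4,suppress=True)
s=plane("wrist",[[264,148],[370,149],[368,257],[264,257]],.010,c);print("stand",s,s.mean(0),np.linalg.norm(s[1]-s[0]),np.linalg.norm(s[2]-s[1]))
print(np.degrees(np.arctan2(*(s[1]-s[0])[1::-1])),np.degrees(np.arctan2(*(s[2]-s[1])[1::-1])))
k=plane("wrist",[[275,293],[356,293],[316,293]],.076,c);print("block top front edge",k)
p=plane("wrist",[[190,314],[441,315]],.086,c);print("panel top",p,p.mean(0),np.degrees(np.arctan2(*(p[1]-p[0])[1::-1])))
E
```

```text
stand [[0.5026 0.0312 0.01  ]
 [0.4538 0.1243 0.01  ]
 [0.5536 0.1802 0.01  ]
 [0.606  0.0821 0.01  ]] [0.529  0.1044 0.01  ] 0.1051438809902553 0.11443264971484626
117.67199196957901 29.265779359067857
block top front edge [[0.6063 0.1024 0.076 ]
 [0.5716 0.1675 0.076 ]
 [0.5885 0.1352 0.076 ]]
panel top [[0.6613 0.0399 0.086 ]
 [0.551  0.2492 0.086 ]] [0.6062 0.1445 0.086 ] 117.78369593438697
```

```bash
cat >> h.py <<'E'
YAW=27.9; U=np.array([np.cos(np.radians(YAW)),np.sin(np.radians(YAW))]); V=np.array([-U[1],U[0]]); O=np.array([.6125,.1485])
def un(x,y): return O+U*x+V*y
def where():
    o=status.get_obs(); d=o["tool_pos"][:2]-O; print("unit xy",np.round([d@U,d@V],4),"z",round(o["tool_pos"][2],4),"F_x unit",round(o["wrist_force"][:2]@U,1))
E
python3 -c "
from h import *
where();go(*un(-.065,0),.060,207.9)"
```

```text
unit xy [-0.0981 -0.0048] z 0.2508 F_x unit -0.6
shift cm [-3.35  0.46 19.08] turn 0.003 rows 4.7 q6 -120.2 t 7.5
```

```bash
python3 -m inch '[[[-0.7,0.4,4,0],[-1.4,0.4,8,0],[-2.1,0.4,12,0],[-2.8,0.4,15,0],[-3,0.4,18,0],[-3.3,0.4,19,0],[-3.3,0.4,19,0],[-3.3,0.4,19,0]]]' && python3 -m inch '[[[-1,0,0,0],[-2,0,0,0],[-2.5,0,0,0],[-3,0,0,0],[-3.4,0,0,0],[-3.6,0,0,0],[-3.6,0,0,0],[-3.6,0,0,0]]]'; python3 -c "
from h import *
where()"
```

```text
t: 8.17
tool_pos: [0.5561, 0.1173, 0.0624]
eef_rot: [-180.0, -0.0, -151.9]
wrist_force: [-0.3, -0.2, 0.3]
opening: -0.0003
grip_force: 0.0
t: 8.83
tool_pos: [0.5875, 0.1339, 0.0638]
eef_rot: [-179.9, -0.0, -151.9]
wrist_force: [-4.0, -4.5, 4.6]
opening: -0.0003
grip_force: 3.2
unit xy [-0.0289 -0.0012] z 0.0638 F_x unit -5.6
```

```bash
python3 -m inch '[[[-0.2,0,0,0],[-0.5,0,0,0],[-0.8,0,0,0],[-0.8,0,0,0],[-0.8,0,0,0]]]'; python3 -c "
from h import *
where()"
```

```text
t: 9.25
tool_pos: [0.5879, 0.1342, 0.0637]
eef_rot: [180.0, -1.1, -151.8]
wrist_force: [-33.7, -21.7, 31.1]
opening: 0.0003
grip_force: 20.5
unit xy [-0.0284 -0.0011] z 0.0637 F_x unit -39.9
```

```bash
python3 -m inch '[[[2,0,0,0],[6,0,0,0],[10,0,0,0],[14,0,-2,0],[16,0,-6,0],[16,0,-10,0],[16,0,-14,0],[13,0,-18,0],[10,0,-22,0],[7,0,-26,0],[7,0,-26,0],[7,0,-26,0]]]'
python3 - <<'E'
from h import *
import pickle
where()
c=vision.get_calibration("wrist");im=vision.read_camera("wrist");pickle.dump(c,open("w3.pkl","wb"))
cv2.imwrite("pics/w3.png",im[:,:,::-1])
E
```

```text
t: 10.25
tool_pos: [0.5371, 0.1067, 0.3298]
eef_rot: [-179.6, 0.7, -151.8]
wrist_force: [0.2, 0.4, 0.7]
opening: -0.0
grip_force: 0.0
unit xy [-0.0862 -0.0016] z 0.3298 F_x unit 0.4
```

View pics/w3.png

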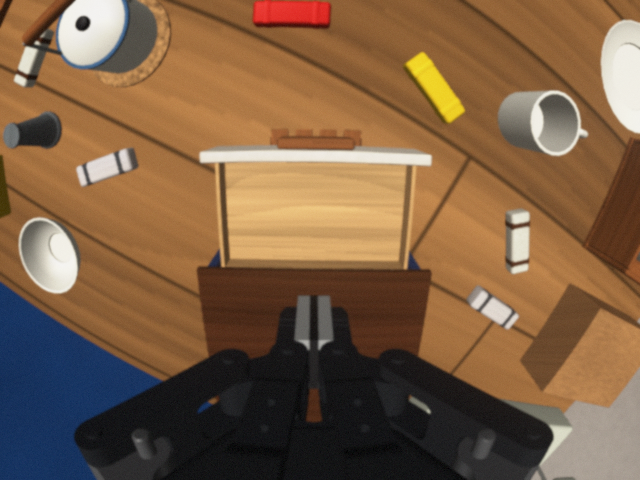

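The tray is out, with its floor at (225..405, 165..262) in the wrist view. All four cases are undisturbed: (107,167), (517,240), (493,308) and (33,59).

```bash
python3 - <<'E'
from h import *
import pickle;c=pickle.load(open("w3.pkl","rb"));np.set_printoptions(precision=4,suppress=True)
im=cv2.imread("pics/w3.png")[:,:,::-1]
for n,b in zip("ABCD",((70,140,145,195),(500,200,535,280),(462,280,522,335),(8,25,56,92))): print(n,blob("wrist",im,b,.012,None,c))
t=plane("wrist",[[229,163],[403,165]],.05,c);t=(t-[*O,0]);print("side wall tops near front, unit y",t[:,:2]@V)
t=plane("wrist",[[202,152],[430,155]],.086,c);t=(t-[*O,0]);print("panel top outer x,y",t[:,:2]@U,t[:,:2]@V)
go(.540,-.35,.2,178.3)
E
```

```text
A [ 643.7 -156.5   30.1   98.   130.5]
B [467.  395.6  38.2  96.7  39.8]
C [569.6 428.8  32.1 104.7  86.6]
D [ 557.6 -358.    31.4   70.9  178.9]
side wall tops near front, unit y [-0.0969  0.0974]
panel top outer x,y [-0.134  -0.1325] [-0.1168  0.117 ]
shift cm [ 21.2  -40.4   12.65] turn 0.522 rows 11.5 q6 -119.4 t 10.3
```

```bash
python3 -m inch '[[[1.8,-3.4,1,0.05],[3.6,-6.8,2,0.1],[5.4,-10.2,3,0.15],[7.2,-13.6,4,0.2],[9,-17,5,0.25],[10.8,-20.4,6,0.3],[12.6,-23.8,7,0.35],[14.4,-27.2,8,0.4],[16,-30.6,9,0.45],[17.8,-34,10,0.5],[19.6,-37.4,11.4,0.52],[21.2,-40.4,12.6,0.52]]]' 1 30 && python3 -m inch '[[[0,0,0,0],[0,0,0,0],[0,0,0,0]]]'
python3 - <<'E'
from h import *
c=vision.get_calibration("wrist");im=vision.read_camera("wrist");cv2.imwrite("pics/w4.png",im[:,:,::-1])
import pickle;pickle.dump(c,open("w4.pkl","wb"))
o=status.get_obs();print(o["tool_pos"],o["eef_rot"])
E
```

```text
t: 11.3
tool_pos: [0.5346, -0.3523, 0.1946]
eef_rot: [180.0, -0.1, 178.2]
wrist_force: [-0.0, 0.4, -0.1]
opening: 0.0854
grip_force: 0.0
t: 11.55
tool_pos: [0.5354, -0.3497, 0.1953]
eef_rot: [179.9, -0.1, 178.3]
wrist_force: [0.1, 1.0, 1.0]
opening: 0.0854
grip_force: 0.0
[ 0.53600126 -0.34924289  0.1959949 ] [ 1.79960317e+02 -1.58693515e-02  1.78369233e+02]
```

View pics/w4.png

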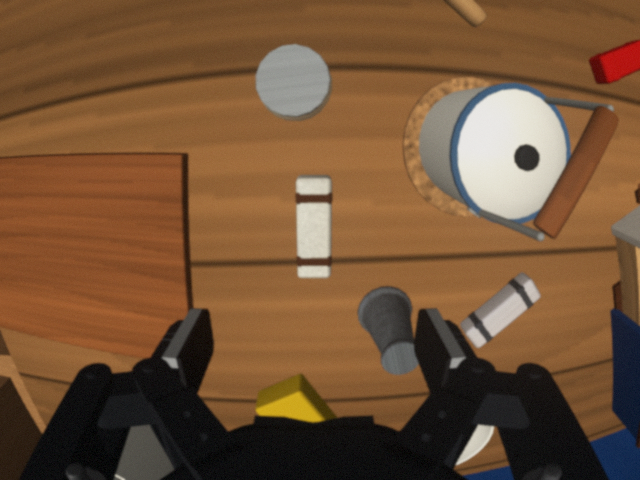

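The case lies at (314,228). The cone at (388,325) is close on one side, so I'll check the clearance.

```bash
python3 - <<'E'
from h import *
import pickle;c=pickle.load(open("w4.pkl","rb"));np.set_printoptions(precision=4,suppress=True)
im=cv2.imread("pics/w4.png")[:,:,::-1]
print(blob("wrist",im,(285,170,345,285),.022,None,c)); print(plane("wrist",[[314,228],[314,177],[314,277]],.024,c))
print("cone top",plane("wrist",[[399,357]],.084,c),"base near edge",plane("wrist",[[375,295],[360,310]],.0,c))
h=blob("wrist",im,(285,170,345,285),.022,None,c)
go(h[0]/1000,h[1]/1000,.018,(h[4]))
E
```

```text
[ 544.6 -348.5   29.1   89.9  178.4]
[[ 0.5436 -0.348   0.024 ]
 [ 0.5003 -0.3468  0.024 ]
 [ 0.5886 -0.3493  0.024 ]]
cone top [[ 0.6357 -0.2823  0.084 ]] base near edge [[ 0.621  -0.2902  0.    ]
 [ 0.6373 -0.3047  0.    ]]
shift cm [-0.86  0.09 17.8 ] turn -0.001 rows 4.3 q6 -132.1 t 11.6
```

```bash
python3 -m inch '[[[-0.9,0.1,4,0],[-0.9,0.1,8,0],[-0.9,0.1,12,0],[-0.9,0.1,15,0],[-0.9,0.1,17,0],[-0.9,0.1,17.7,0],[-0.9,0.1,17.7,0],[-0.9,0.1,17.7,0]]]' 0.5 && python3 -m inch '[[[0,0,0,0],[0,0,0,0],[0,0,0,0],[0,0,0,0],[0,0,0,0],[0,0,0,0]]]' -1 40 && python3 -m inch '[[[0,0,-2,0],[0,0,-5,0],[0,0,-9,0],[0,0,-12,0],[0,0,-14,0],[0,0,-14,0],[0,0,-14,0]]]'
python3 -c "
from h import *
go(*un(-.059,-.076),.16,207.9)"
```

```text
t: 12.27
tool_pos: [0.5464, -0.3494, 0.0204]
eef_rot: [-179.9, 0.1, 178.4]
wrist_force: [0.0, -0.6, 0.1]
opening: 0.064
grip_force: 0.0
t: 12.77
tool_pos: [0.5466, -0.3507, 0.0211]
eef_rot: [-179.9, 0.2, 178.4]
wrist_force: [-0.2, 1.8, 7.5]
opening: 0.0291
grip_force: 42.1
t: 13.35
tool_pos: [0.5461, -0.3503, 0.1606]
eef_rot: [-179.9, 0.1, 178.3]
wrist_force: [-1.0, 0.5, -1.4]
opening: 0.0292
grip_force: 41.1
shift cm [-3.810e+00  4.053e+01 -2.000e-02] turn -0.516 rows 9.9 q6 -131.5 t 13.35
```

```bash
python3 -m inch '[[[0,3,-2.5,-0.02],[0,6.5,-5,-0.06],[0,10.2,-5,-0.11],[-0.5,14.2,-5,-0.16],[-1,18.2,-5,-0.22],[-1.5,22.2,-5,-0.28],[-2,26.2,-5,-0.34],[-2.5,30.2,-5,-0.4],[-3,34.2,-5,-0.46],[-3.5,37.8,-5,-0.5],[-3.8,40.5,-5,-0.516],[-3.8,40.5,-5,-0.516]]]' && python3 -m inch '[[[0,0,0,0],[0,0,0,0],[0,0,0,0]]]'
python3 -c "
from h import *
where();go(*un(-.059,-.076),.04,207.9)"
```

```text
t: 14.35
tool_pos: [0.5938, 0.0594, 0.2063]
eef_rot: [179.8, -0.1, -151.8]
wrist_force: [-0.8, -1.0, 0.0]
opening: 0.0293
grip_force: 25.1
t: 14.6
tool_pos: [0.5946, 0.0529, 0.2077]
eef_rot: [180.0, -0.1, -152.2]
wrist_force: [-0.3, -1.2, -1.5]
opening: 0.0286
grip_force: 46.5
unit xy [-0.0606 -0.0761] z 0.2077 F_x unit -0.8
shift cm [-0.19 -0.   16.77] turn -0.001 rows 4.1 q6 -124.1 t 14.6
```

```bash
python3 -m inch '[[[-0.2,0,4,0],[-0.2,0,8,0],[-0.2,0,11.5,0],[-0.2,0,14,0],[-0.2,0,15.6,0],[-0.2,0,16.4,0],[-0.2,0,16.4,0],[-0.2,0,16.4,0]]]'; python3 -c "
from h import *
where()"
```

```text
t: 15.27
tool_pos: [0.5973, 0.054, 0.0453]
eef_rot: [-180.0, 0.0, -152.2]
wrist_force: [0.1, 0.8, -0.7]
opening: 0.0292
grip_force: 46.6
unit xy [-0.0576 -0.0764] z 0.0453 F_x unit 0.5
```

```bash
python3 -m inch '[[[0,0,0.15,0],[0,0,0.3,0],[0,0,0.3,0],[0,0,0.3,0]]]' && python3 -m inch '[[[0,0,0,0],[0,0,0,0],[0,0,0,0],[0,0,0,0]]]' -0.12 && python3 -m inch '[[[0,0,-2,0],[0,0,-5,0],[0,0,-9,0],[0,0,-13,0],[0,0,-17,0],[0,0,-20,0],[0,0,-20,0],[0,0,-20,0]]]'
python3 - <<'E'
from h import *
c=vision.get_calibration("wrist");im=vision.read_camera("wrist");cv2.imwrite("pics/w5.png",im[:,:,::-1])
import pickle;pickle.dump(c,open("w5.pkl","wb"))
where()
E
```

```text
t: 15.6
tool_pos: [0.5972, 0.055, 0.0424]
eef_rot: [-180.0, 0.0, -152.1]
wrist_force: [-0.9, 0.3, -1.0]
opening: 0.0289
grip_force: 46.6
t: 15.93
tool_pos: [0.597, 0.0551, 0.042]
eef_rot: [-180.0, 0.0, -152.1]
wrist_force: [-0.4, 0.5, -0.6]
opening: 0.0379
grip_force: 0.0
t: 16.6
tool_pos: [0.5983, 0.055, 0.2448]
eef_rot: [-179.8, 0.3, -152.1]
wrist_force: [-0.1, -1.1, -0.8]
opening: 0.0374
grip_force: 0.0
unit xy [-0.0574 -0.0754] z 0.2424 F_x unit 0.4
```

View pics/w5.png

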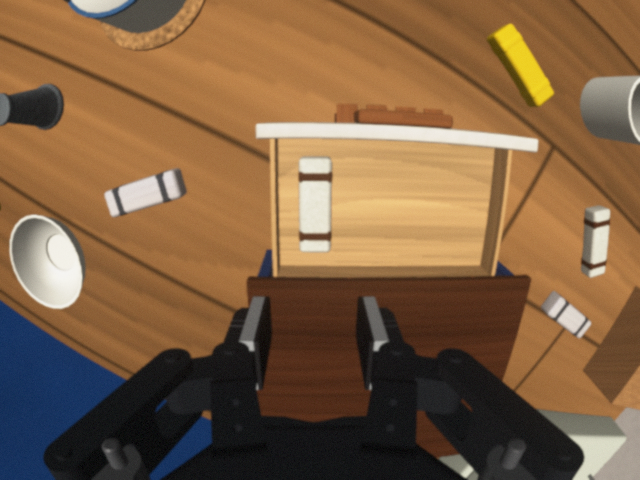

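The case lies flat in the tray at (316,204). Next is the aluminium case at (145,192).

```bash
python3 - <<'E'
from h import *
import pickle;c=pickle.load(open("w5.pkl","rb"))
im=cv2.imread("pics/w5.png")[:,:,::-1]
r=[blob("wrist",im,b,z,None,c) for b,z in (((95,160,195,225),.018),((575,200,615,285),.018),((538,285,595,345),.018))];print(*r)
go(.6425,-.1563,.15,130.4)
E
```

```text
[ 671.7 -109.4   30.2   94.6  131. ] [468.3 389.2  44.4  96.6  39.2] [568.5 422.3  30.1 109.7  86.9]
shift cm [  5.89 -20.8    9.25] turn 1.353 rows 11.1 q6 -124.0 t 16.65
```

Case A has moved about 5 cm (the announced knock), so I'll approach the new spot and measure it again there.

```bash
python3 -c "
from h import *
go(.6717,-.1094,.17,131)"; python3 -m inch '[[[0,-1.7,0.5,0.12],[0,-3.4,1,0.24],[0,-5.1,2,0.36],[0,-6.8,3,0.48],[0,-8.5,4,0.6],[0,-10,5,0.72],[0,-12,6,0.84],[0,-13.5,7,0.96],[0,-15,7,1.08],[0,-16,7,1.2],[0,-16,7,1.32],[0,-16,7,1.34]]]' 1
python3 - <<'E'
from h import *
where();go(.6717,-.1094,.15,131)
c=vision.get_calibration("wrist");im=vision.read_camera("wrist");cv2.imwrite("pics/w6.png",im[:,:,::-1])
h=cv2.cvtColor(im,cv2.COLOR_RGB2HSV)
m=((h[...,1]<70)&(h[...,2]>110)).astype(np.uint8);m[:, :220]=0;m[:,420:]=0;m[330:]=0
m=cv2.morphologyEx(m,cv2.MORPH_CLOSE,np.ones((13,13)))
n,l,s,ce=cv2.connectedComponentsWithStats(m)
for i in range(1,n):
    if s[i,4]>500:
        x,y,w,hh,a=s[i]; print(s[i],blob("wrist",im,(x,y,x+w,y+hh),.022,None,c))
E
```

```text
shift cm [  1.11 -18.02   7.25] turn 1.342 rows 11.0 q6 -124.0 t 16.65
t: 17.65
tool_pos: [0.6705, -0.0868, 0.1688]
eef_rot: [-179.9, -0.2, 130.8]
wrist_force: [-0.7, -0.0, 0.7]
opening: 0.0853
grip_force: 0.0
unit xy [-0.0588 -0.2351] z 0.1688 F_x unit -0.6
shift cm [-1.8  -1.39  1.88] turn -0.003 rows 0.7 q6 -58.2 t 17.65
[ 229    0   31   63 1124] [532.6  -4.4  21.9  50.4 130.4]
[ 300    0  120   57 4695] [592.7  60.7  39.9  92.4  27.9]
[ 276  194   39  107 3917] [ 671.5 -108.8   29.4   89.4  130.8]
```

```bash
python3 -c "
from h import *
go(.6715,-.1088,.019,130.8)"; python3 -m inch '[[[-1.7,-1.4,3,0],[-1.7,-1.4,7,0],[-1.7,-1.4,11,0],[-1.7,-1.4,13.5,0],[-1.7,-1.4,14.8,0],[-1.7,-1.4,15,0],[-1.7,-1.4,15,0],[-1.7,-1.4,15,0]]]' 0.5; python3 -c "
from h import *
go(.6715,-.1088,.019,130.8)"
```

```text
shift cm [-1.82 -1.37 15.02] turn 0.005 rows 3.7 q6 -58.4 t 17.7
t: 18.37
tool_pos: [0.6739, -0.1086, 0.0239]
eef_rot: [179.9, 0.2, 131.2]
wrist_force: [0.4, -0.0, 0.1]
opening: 0.0638
grip_force: 0.0
shift cm [ 0.14 -0.19  0.48] turn 0.007 rows 0.1 q6 -60.3 t 18.3667
```

```bash
python3 -m inch '[[[0.1,-0.2,0.3,0],[0.1,-0.2,0.3,0],[0.1,-0.2,0.3,0]]]' && python3 -m inch '[[[0,0,0,0],[0,0,0,0],[0,0,0,0],[0,0,0,0],[0,0,0,0],[0,0,0,0]]]' -1 50 && python3 -m inch '[[[0,0,-2,0],[0,0,-5,0],[0,0,-9,0],[0,0,-13,0],[0,0,-16,0],[0,0,-16,0],[0,0,-16,0]]]'
python3 -c "
from h import *
go(*un(-.059,-.0255),.18,207.9)"
```

```text
t: 18.62
tool_pos: [0.6709, -0.1092, 0.0203]
eef_rot: [179.9, 0.1, 131.2]
wrist_force: [-0.3, -0.9, 0.4]
opening: 0.0641
grip_force: 0.0
t: 19.12
tool_pos: [0.6707, -0.1091, 0.0194]
eef_rot: [180.0, 0.1, 131.1]
wrist_force: [0.4, -0.5, 4.6]
opening: 0.0291
grip_force: 51.2
t: 19.7
tool_pos: [0.6715, -0.1093, 0.1813]
eef_rot: [179.9, 0.2, 131.1]
wrist_force: [-0.3, 0.2, -1.4]
opening: 0.0289
grip_force: 50.7
shift cm [22.17  6.19  0.06] turn -1.34 rows 11.0 q6 -60.4 t 19.7
```

```bash
python3 -m inch '[[[2,0.6,0,-0.12],[4,1.2,0,-0.24],[6,1.8,0,-0.36],[8,2.4,0,-0.48],[10,3,0,-0.6],[12,3.6,0,-0.72],[14,4.2,0,-0.84],[16,4.8,0,-0.96],[18,5.2,0,-1.08],[20,5.6,0,-1.2],[22.1,6.2,0,-1.3],[22.1,6.2,0,-1.34]]]' && python3 -m inch '[[[0,0,0,0],[0,0,0,0]]]'
python3 -c "
from h import *
where();go(*un(-.059,-.0255),.041,207.9)"
```

```text
t: 20.7
tool_pos: [0.5678, 0.1016, 0.1757]
eef_rot: [179.7, -0.3, -151.6]
wrist_force: [-0.2, 0.3, -1.7]
opening: 0.0287
grip_force: 50.6
t: 20.87
tool_pos: [0.5704, 0.0984, 0.1768]
eef_rot: [179.9, -0.2, -152.2]
wrist_force: [0.3, -0.9, -0.8]
opening: 0.0288
grip_force: 50.6
unit xy [-0.0607 -0.0246] z 0.1768 F_x unit -0.2
shift cm [-0.21 -0.11 13.58] turn -0.001 rows 3.3 q6 -119.8 t 20.8667
```

```bash
python3 -m inch '[[[-0.2,-0.1,3.5,0],[-0.2,-0.1,7.5,0],[-0.2,-0.1,10.5,0],[-0.2,-0.1,12.4,0],[-0.2,-0.1,13.2,0],[-0.2,-0.1,13.4,0],[-0.2,-0.1,13.4,0],[-0.2,-0.1,13.4,0]]]'; python3 -c "
from h import *
where()"
```

```text
t: 21.53
tool_pos: [0.5751, 0.098, 0.0462]
eef_rot: [-179.9, 0.1, -152.1]
wrist_force: [0.6, -0.1, 0.6]
opening: 0.0289
grip_force: 51.0
unit xy [-0.0567 -0.0271] z 0.0462 F_x unit 0.4
```

```bash
python3 -m inch '[[[0,0.15,0.1,0],[0,0.15,0.2,0],[0,0.15,0.3,0],[0,0.15,0.3,0]]]'; python3 -c "
from h import *
where()"; python3 -m inch '[[[0,0,0,0],[0,0,0,0],[0,0,0,0],[0,0,0,0]]]' -0.12 && python3 -m inch '[[[0,0,-2,0],[0,0,-5,0],[0,0,-9,0],[0,0,-13,0],[0,0,-17,0],[0,0,-20,0],[0,0,-20,0],[0,0,-20,0]]]'
cat > look.py <<'E'
from h import *
where()
c=vision.get_calibration("wrist");im=vision.read_camera("wrist");cv2.imwrite("pics/last.png",im[:,:,::-1])
h=cv2.cvtColor(im,cv2.COLOR_RGB2HSV)
m=((h[...,1]<70)&(h[...,2]>110)).astype(np.uint8);m[420:]=0
m=cv2.morphologyEx(m,cv2.MORPH_CLOSE,np.ones((9,9)))
n,l,s,ce=cv2.connectedComponentsWithStats(m)
for i in range(1,n):
    x,y,w,hh,a=s[i]
    if 800<a<8000:
        b=(x,y,x+w,y+hh); r=blob("wrist",im,b,.018,None,c); t=blob("wrist",im,b,.042,None,c)
        d=t[:2]/1000-O; print(b,"table",r,"tray unit",np.round([d@U,d@V,t[4]-YAW],3),t[2:4])
E
python3 look.py
```

```text
t: 21.87
tool_pos: [0.5733, 0.0998, 0.0423]
eef_rot: [-180.0, 0.0, -152.1]
wrist_force: [0.2, 0.6, -0.8]
opening: 0.0287
grip_force: 51.0
unit xy [-0.0574 -0.0247] z 0.0423 F_x unit 0.4
t: 22.2
tool_pos: [0.5732, 0.0997, 0.042]
eef_rot: [-180.0, 0.0, -152.1]
wrist_force: [-0.3, 0.4, 0.5]
opening: 0.038
grip_force: 0.0
t: 22.87
tool_pos: [0.5745, 0.0997, 0.2447]
eef_rot: [-179.8, 0.3, -152.1]
wrist_force: [-0.4, -0.4, -0.6]
opening: 0.0378
grip_force: 0.0
unit xy [-0.0564 -0.0253] z 0.2447 F_x unit -0.5
(np.int32(23), np.int32(0), np.int32(90), np.int32(31)) table [ 511.6 -269.8   37.1  109.5  102. ] tray unit [-0.275 -0.302 74.1  ] [ 34.6 102.1]
(np.int32(548), np.int32(64), np.int32(640), np.int32(141)) table [302.6 328.3  93.6 158.4 121.9] tray unit [-0.186  0.282 94.   ] [ 87.3 147.7]
(np.int32(193), np.int32(123), np.int32(489), np.int32(147)) table [499.   93.7  15.5 294.9 117.5] tray unit [-1.27e-01  3.00e-03  8.96e+01] [ 14.5 274.9]
(np.int32(243), np.int32(157), np.int32(278), np.int32(252)) table [601.7  55.1  32.4  96.2  27.7] tray unit [-0.059 -0.074 -0.2  ] [30.2 89.7]
(np.int32(299), np.int32(160), np.int32(331), np.int32(255)) table [579.6 103.9  31.1  95.7  28. ] tray unit [-0.056 -0.024  0.1  ] [29.  89.2]
(np.int32(554), np.int32(204), np.int32(582), np.int32(279)) table [467.8 390.   41.5  95.9  38.9] tray unit [-0.023  0.261 11.   ] [38.7 89.4]
(np.int32(0), np.int32(216), np.int32(51), np.int32(306)) table [ 823.3 -204.5   99.6  133.6    6.3] tray unit [ 1.00e-02 -3.84e-01 -2.16e+01] [ 92.9 124.6]
(np.int32(510), np.int32(294), np.int32(565), np.int32(342)) table [568.1 422.9  30.7 106.8  86.7] tray unit [ 0.074  0.244 58.8  ] [28.6 99.6]
```

Both cases are flat in the tray, at y -74 and -24 mm. Next is B at (0.467,0.390), yaw 39.

```bash
python3 -c "
from h import *
go(.467,.390,.18,219.3)"
```

```text
shift cm [-4.2  30.63  6.22] turn -0.199 rows 7.7 q6 -119.7 t 22.9167
```

```bash
python3 -m inch '[[[-0.5,4,0,-0.03],[-1,8,1,-0.06],[-1.5,12,2,-0.09],[-2,16,3,-0.12],[-2.6,20,4,-0.15],[-3.2,24,5,-0.18],[-3.8,28,6,-0.2],[-4.2,30.6,6.2,-0.2],[-4.2,30.6,6.2,-0.2],[-4.2,30.6,6.2,-0.2]]]' 1; python3 look.py
```

```text
t: 23.75
tool_pos: [0.4648, 0.3903, 0.1771]
eef_rot: [180.0, -0.3, -140.4]
wrist_force: [0.5, -0.1, 0.3]
opening: 0.0855
grip_force: 0.0
unit xy [-0.0174  0.2828] z 0.1771 F_x unit 0.4
(np.int32(291), np.int32(0), np.int32(450), np.int32(49)) table [312.1 323.8  41.9 122.8 132.3] tray unit [ -0.176   0.293 104.4  ] [ 38.4 112.5]
(np.int32(0), np.int32(37), np.int32(103), np.int32(56)) table [488.2  90.7  16.2 136.4 117.7] tray unit [-1.33e-01  2.90e-02  8.98e+01] [ 14.8 125.1]
(np.int32(296), np.int32(170), np.int32(334), np.int32(279)) table [466.5 393.2  29.1  91.5  38.8] tray unit [-0.021  0.283 10.9  ] [26.6 83.8]
(np.int32(553), np.int32(242), np.int32(640), np.int32(338)) table [311.3 686.2  96.6 160.4  88.2] tray unit [-2.10e-02  5.87e-01  6.03e+01] [ 88.5 147. ]
(np.int32(225), np.int32(287), np.int32(316), np.int32(369)) table [566.6 426.6  37.9  93.4  86.4] tray unit [ 0.074  0.267 58.5  ] [34.7 85.6]
(np.int32(563), np.int32(376), np.int32(640), np.int32(420)) table [405.2 900.2  58.3 262.4 101.2] tray unit [ 0.146  0.72  73.3  ] [ 53.4 240.5]
```

```bash
python3 -c "
from h import *
go(.467,.392,.019,219)"; python3 -m inch '[[[-0.3,0,4,0],[-0.3,0,8,0],[-0.3,0,12,0],[-0.3,0,14.5,0],[-0.3,0,15.6,0],[-0.3,0,15.8,0],[-0.3,0,15.8,0],[-0.3,0,15.8,0]]]' 0.4; python3 -c "
from h import *
go(.467,.392,.019,219)"
```

```text
shift cm [-0.32  0.12 15.88] turn 0.008 rows 3.9 q6 -100.7 t 23.8
t: 24.47
tool_pos: [0.4711, 0.3919, 0.0239]
eef_rot: [-180.0, 0.2, -140.7]
wrist_force: [-0.2, 0.8, 0.2]
opening: 0.0597
grip_force: 0.0
shift cm [0.32 0.27 0.49] turn 0.006 rows 0.2 q6 -100.6 t 24.4667
```

```bash
python3 -m inch '[[[0.2,0.2,0.3,0],[0.2,0.2,0.3,0],[0.2,0.2,0.3,0]]]' && python3 -m inch '[[[0,0,0,0],[0,0,0,0],[0,0,0,0],[0,0,0,0],[0,0,0,0],[0,0,0,0]]]' -1 50 && python3 -m inch '[[[0,0,-2,0],[0,0,-5,0],[0,0,-9,0],[0,0,-13,0],[0,0,-16,0],[0,0,-16,0],[0,0,-16,0]]]'
python3 -c "
from h import *
go(*un(-.059,.076),.18,207.9)"
```

```text
t: 24.72
tool_pos: [0.4668, 0.3924, 0.02]
eef_rot: [-180.0, 0.1, -140.6]
wrist_force: [-0.1, 0.1, 0.5]
opening: 0.0599
grip_force: 0.0
t: 25.22
tool_pos: [0.4669, 0.3922, 0.0195]
eef_rot: [-180.0, 0.1, -140.6]
wrist_force: [-1.0, -0.4, 5.3]
opening: 0.0289
grip_force: 51.0
t: 25.8
tool_pos: [0.4675, 0.3925, 0.1809]
eef_rot: [-180.0, 0.2, -140.6]
wrist_force: [-0.2, 0.3, -2.0]
opening: 0.0289
grip_force: 50.3
shift cm [  8.54 -19.44   0.07] turn 0.2 rows 5.2 q6 -100.5 t 25.8
```

```bash
python3 -m inch '[[[1.4,-3.2,0,0.05],[2.8,-6.4,0,0.1],[4.2,-9.6,0,0.15],[5.6,-13,0,0.2],[7,-16,0,0.2],[8.2,-18.6,0,0.2],[8.5,-19.4,0,0.2],[8.5,-19.4,0,0.2],[8.5,-19.4,0,0.2]]]' 
python3 -c "
from h import *
where();go(*un(-.059,.076),.042,207.9)"
```

```text
t: 26.55
tool_pos: [0.5229, 0.188, 0.1772]
eef_rot: [179.9, -0.1, -152.2]
wrist_force: [0.1, 0.7, -0.7]
opening: 0.029
grip_force: 50.2
unit xy [-0.0607  0.0769] z 0.1772 F_x unit 0.5
shift cm [-0.21 -0.11 13.52] turn -0.001 rows 3.3 q6 -110.3 t 26.55
```

```bash
python3 -m inch '[[[-0.1,0,3.5,0],[-0.1,0,7.5,0],[-0.1,0,10.5,0],[-0.1,0,12,0],[-0.1,0,12.8,0],[-0.1,0,12.8,0],[-0.1,0,12.8,0],[-0.1,0,12.8,0]]]'; python3 -c "
from h import *
where()"
```

```text
t: 27.22
tool_pos: [0.5252, 0.1895, 0.0518]
eef_rot: [-180.0, 0.1, -152.0]
wrist_force: [0.7, -0.1, -1.0]
opening: 0.0286
grip_force: 50.5
unit xy [-0.058   0.0771] z 0.0518 F_x unit 0.6
```

```bash
python3 -m inch '[[[0,-0.1,0.4,0],[0,-0.1,0.7,0],[0,-0.1,0.8,0],[0,-0.1,0.8,0]]]'; python3 -c "
from h import *
where()"; python3 -m inch '[[[0,0,0,0],[0,0,0,0],[0,0,0,0],[0,0,0,0]]]' -0.12 && python3 -m inch '[[[0,0,-2,0],[0,0,-5,0],[0,0,-9,0],[0,0,-13,0],[0,0,-17,0],[0,0,-20,0],[0,0,-20,0],[0,0,-20,0]]]'; python3 look.py
python3 -c "
from h import *
go(.567,.424,.18,267)
go(.567,.424,.18,87)"
```

```text
t: 27.55
tool_pos: [0.525, 0.1876, 0.0428]
eef_rot: [180.0, -0.0, -152.1]
wrist_force: [0.1, 0.3, -0.6]
opening: 0.029
grip_force: 50.5
unit xy [-0.059   0.0755] z 0.0428 F_x unit 0.2
t: 27.88
tool_pos: [0.5255, 0.1869, 0.0429]
eef_rot: [-179.9, 0.0, -152.1]
wrist_force: [2.0, -5.1, -2.8]
opening: 0.0375
grip_force: 2.7
t: 28.55
tool_pos: [0.5264, 0.1883, 0.2457]
eef_rot: [-179.9, 0.3, -152.1]
wrist_force: [0.3, 0.6, -0.7]
opening: 0.0375
grip_force: 0.0
unit xy [-0.0575  0.0754] z 0.2457 F_x unit 0.5
(np.int32(597), np.int32(0), np.int32(640), np.int32(106)) table [163.9 415.7  84.1 145.6  25.1] tray unit [-0.263  0.421 -2.8  ] [ 78.4 135.7]
(np.int32(469), np.int32(43), np.int32(585), np.int32(129)) table [307.2 329.8  93.6 143.  141.8] tray unit [ -0.182   0.288 113.9  ] [ 87.3 133.3]
(np.int32(88), np.int32(124), np.int32(370), np.int32(151)) table [510.2  73.   16.2 295.7 117.7] tray unit [-1.27e-01 -1.20e-02  8.98e+01] [ 15.1 275.7]
(np.int32(298), np.int32(157), np.int32(331), np.int32(253)) table [529.8 191.1  31.1  96.8  27.3] tray unit [-0.059  0.076 -0.6  ] [29.  90.2]
(np.int32(143), np.int32(162), np.int32(179), np.int32(252)) table [605.2  49.3  34.1  96.7  26.3] tray unit [-0.059 -0.073 -1.6  ] [31.8 90.2]
(np.int32(191), np.int32(162), np.int32(227), np.int32(255)) table [582.4  98.2  33.7  97.   26.3] tray unit [-0.056 -0.023 -1.6  ] [31.4 90.4]
(np.int32(437), np.int32(298), np.int32(503), np.int32(349)) table [567.8 424.2  32.9 102.3  86.2] tray unit [ 0.074  0.252 58.3  ] [30.7 95.4]
shift cm [-14.74  18.89   6.36] turn -1.031 rows 8.4 q6 -110.4 t 28.6
shift cm [-14.74  18.89   6.36] turn -1.031 rows 8.4 q6 -110.4 t 28.6
```

Three cases are in the tray and C is unmoved. Now C.

```bash
python3 -m inch '[[[-1.6,2.1,0,-0.12],[-3.2,4.2,0.5,-0.24],[-4.8,6.3,1,-0.36],[-6.4,8.4,2,-0.48],[-8,10.5,3,-0.6],[-9.6,12.5,4,-0.72],[-11.2,14.6,5,-0.84],[-12.8,16.7,6,-0.96],[-14.4,18.7,6.3,-1.03],[-14.7,18.9,6.3,-1.03],[-14.7,18.9,6.3,-1.03]]]' 1; python3 look.py | grep -v "(0)"
```

```text
t: 29.52
tool_pos: [0.565, 0.4242, 0.1764]
eef_rot: [179.8, -0.1, -93.0]
wrist_force: [-0.1, -0.4, 0.5]
opening: 0.0856
grip_force: 0.0
unit xy [0.087  0.2658] z 0.1764 F_x unit -0.2
(np.int32(539), np.int32(36), np.int32(640), np.int32(161)) table [294.1 306.3 126.8 140.2 178.1] tray unit [ -0.186   0.281 150.2  ] [116.2 128.5]
(np.int32(290), np.int32(168), np.int32(328), np.int32(279)) table [568.8 426.8  29.7  92.8  86.2] tray unit [ 0.088  0.26  58.3  ] [27.2 85. ]
(np.int32(549), np.int32(364), np.int32(595), np.int32(420)) table [236.6 665.1  35.7 164.1 129.7] tray unit [-7.900e-02  5.960e-01  1.018e+02] [ 32.7 150.4]
```

```bash
python3 -c "
from h import *
go(.5685,.426,.019,266.2)"; python3 -m inch '[[[-0.2,0.3,4,0.01],[-0.2,0.3,8,0.01],[-0.2,0.3,12,0.01],[-0.2,0.3,14.5,0.01],[-0.2,0.3,15.6,0.01],[-0.2,0.3,15.8,0.01],[-0.2,0.3,15.8,0.01],[-0.2,0.3,15.8,0.01]]]' 0.4; python3 -c "
from h import *
go(.5685,.426,.019,266.2)"
```

```text
shift cm [-0.34 -0.35 15.83] turn 0.012 rows 3.9 q6 -149.7 t 29.5667
t: 30.23
tool_pos: [0.5655, 0.426, 0.0245]
eef_rot: [-179.8, 0.1, -93.7]
wrist_force: [-0.7, -0.1, 0.2]
opening: 0.0597
grip_force: 0.0
shift cm [-0.02 -0.3   0.55] turn 0.002 rows 0.2 q6 -148.9 t 30.2333
```

```bash
python3 -m inch '[[[0,-0.4,0.3,0],[0,-0.4,0.3,0],[0,-0.4,0.3,0]]]' && python3 -m inch '[[[0,0,0,0],[0,0,0,0],[0,0,0,0],[0,0,0,0],[0,0,0,0],[0,0,0,0]]]' -1 50 && python3 -m inch '[[[0,0,-2,0],[0,0,-5,0],[0,0,-9,0],[0,0,-13,0],[0,0,-16,0],[0,0,-16,0],[0,0,-16,0]]]'
python3 -c "
from h import *
go(*un(-.059,.026),.18,207.9)"
```

```text
t: 30.48
tool_pos: [0.5688, 0.4257, 0.0203]
eef_rot: [-179.9, 0.1, -93.7]
wrist_force: [-0.3, 0.1, -0.6]
opening: 0.0597
grip_force: 0.0
t: 30.98
tool_pos: [0.568, 0.4256, 0.0194]
eef_rot: [-180.0, 0.0, -93.6]
wrist_force: [-0.1, 0.5, 4.6]
opening: 0.029
grip_force: 50.6
t: 31.57
tool_pos: [0.5688, 0.426, 0.1815]
eef_rot: [-179.8, 0.1, -93.6]
wrist_force: [0.0, 0.3, -1.8]
opening: 0.0289
grip_force: 50.1
shift cm [28.28  0.27  0.08] turn 1.02 rows 8.4 q6 -149.1 t 31.5667
```

```bash
python3 -m inch '[[[3,0,0,0.12],[6,0,0,0.24],[9,0,0,0.36],[12,0,0,0.48],[15,0,0,0.6],[18,0,0,0.72],[21,0,0,0.84],[24,0,0,0.96],[27,0.2,0,1.02],[28.2,0.2,0,1.02],[28.2,0.2,0,1.02],[28.2,0.2,0,1.02]]]'
python3 -c "
from h import *
where();go(*un(-.059,.026),.042,207.9)"
```

```text
t: 32.57
tool_pos: [0.547, 0.1438, 0.1773]
eef_rot: [179.9, -0.1, -152.1]
wrist_force: [-0.4, 0.3, -0.7]
opening: 0.0288
grip_force: 50.0
unit xy [-0.0601  0.0265] z 0.1773 F_x unit -0.2
shift cm [-0.14 -0.08 13.53] turn -0.0 rows 3.3 q6 -115.2 t 32.5667
```

```bash
python3 -m inch '[[[-0.1,0,3.5,0],[-0.1,0,7,0],[-0.1,0,9.5,0],[-0.1,0,10.5,0],[-0.1,0,11,0],[-0.1,0,11,0],[-0.1,0,11,0],[-0.1,0,11,0]]]'; python3 -c "
from h import *
where()"
```

```text
t: 33.23
tool_pos: [0.5502, 0.1449, 0.0707]
eef_rot: [-179.9, 0.2, -152.1]
wrist_force: [-0.1, 0.2, -0.1]
opening: 0.029
grip_force: 50.0
unit xy [-0.0568  0.026 ] z 0.0707 F_x unit -0.0
```

```bash
python3 -m inch '[[[0,0,1,0],[0,0,2,0],[0,0,2.5,0],[0,0,2.7,0],[0,0,2.7,0],[0,0,2.7,0]]]'; python3 -c "
from h import *
where()"; python3 -m inch '[[[0,0,0,0],[0,0,0,0],[0,0,0,0],[0,0,0,0]]]' -0.14 && python3 -m inch '[[[0,0,-2,0],[0,0,-5,0],[0,0,-9,0],[0,0,-13,0],[0,0,-17,0],[0,0,-20,0],[0,0,-20,0],[0,0,-20,0]]]'; python3 look.py; cp pics/last.png pics/w9.png
```

```text
t: 33.73
tool_pos: [0.5485, 0.1444, 0.0416]
eef_rot: [180.0, -0.0, -152.1]
wrist_force: [0.7, 0.4, -2.1]
opening: 0.0287
grip_force: 50.0
unit xy [-0.0584  0.0263] z 0.0416 F_x unit 0.8
t: 34.07
tool_pos: [0.549, 0.1445, 0.0422]
eef_rot: [-180.0, 0.0, -152.1]
wrist_force: [0.0, 0.8, 0.4]
opening: 0.0366
grip_force: 0.0
t: 34.73
tool_pos: [0.55, 0.1446, 0.2446]
eef_rot: [-179.9, 0.3, -152.1]
wrist_force: [-1.0, 0.6, -0.5]
opening: 0.0368
grip_force: 0.0
unit xy [-0.057   0.0258] z 0.2446 F_x unit -0.6
(np.int32(0), np.int32(0), np.int32(54), np.int32(44)) table [ 506.9 -273.8   56.1  101.4  100.7] tray unit [-0.281 -0.3   72.8  ] [52.3 94.5]
(np.int32(625), np.int32(0), np.int32(640), np.int32(86)) table [166.  387.7  31.2 118.8  23.8] tray unit [-0.273  0.394 -4.1  ] [ 29.1 110.7]
(np.int32(511), np.int32(53), np.int32(618), np.int32(135)) table [306.4 333.5  93.7 155.6 137.1] tray unit [ -0.181   0.288 109.2  ] [ 87.3 145. ]
(np.int32(136), np.int32(124), np.int32(431), np.int32(146)) table [504.9  82.9  15.8 294.7 117.6] tray unit [-1.27e-01 -5.00e-03  8.97e+01] [ 14.7 274.8]
(np.int32(349), np.int32(157), np.int32(386), np.int32(253)) table [528.6 193.3  32.6  96.8  27. ] tray unit [-0.059  0.075 -0.9  ] [30.4 90.3]
(np.int32(190), np.int32(159), np.int32(226), np.int32(252)) table [603.3  52.   32.8  96.3  26.9] tray unit [-0.059 -0.074 -1.   ] [30.5 89.7]
(np.int32(298), np.int32(158), np.int32(331), np.int32(253)) table [553.4 147.8  31.3  95.4  28. ] tray unit [-0.058  0.027  0.1  ] [29.1 89. ]
(np.int32(242), np.int32(161), np.int32(278), np.int32(256)) table [581.1 101.4  32.5  96.6  28. ] tray unit [-0.056 -0.023  0.1  ] [30.3 90.1]
(np.int32(0), np.int32(226), np.int32(23), np.int32(303)) table [ 822.6 -182.7   48.   126.2    5.4] tray unit [ 1.90e-02 -3.63e-01 -2.25e+01] [ 44.7 117.6]
```

View pics/w9.png

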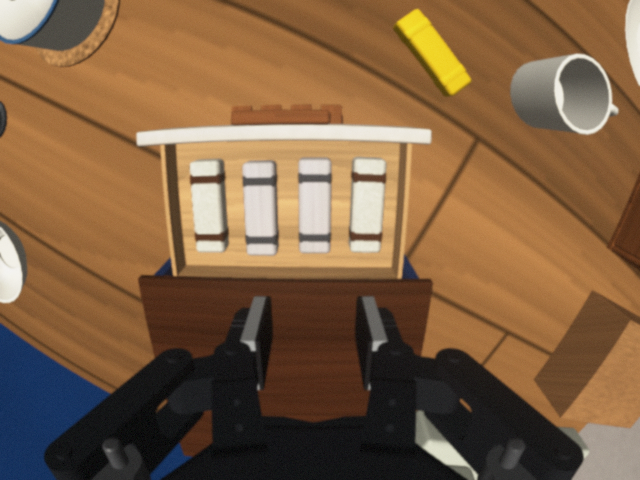

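All four cases lie flat side by side at (208,205), (260,207), (315,205) and (368,205). Now I'll press the tray home.

```bash
python3 -c "
from h import *
go(*un(-.195,0),.060,207.9)"; python3 -m inch '[[[3.5,-0.7,0,0],[7,-1.4,0,0],[10.5,-2,0,0],[13.7,-2.6,0,0],[13.7,-2.6,4,0],[13.7,-2.6,8,0],[13.7,-2.6,12,0],[13.7,-2.6,15,0],[13.7,-2.6,17.5,0],[13.7,-2.6,18.4,0],[13.7,-2.6,18.4,0],[13.7,-2.6,18.4,0]]]' -1; python3 -c "
from h import *
where()"
```

```text
shift cm [13.69 -2.62 18.21] turn 0.0 rows 5.6 q6 -115.1 t 34.7833
t: 35.78
tool_pos: [0.4391, 0.0575, 0.0574]
eef_rot: [179.9, -0.1, -152.1]
wrist_force: [0.2, -0.4, -0.1]
opening: 0.0003
grip_force: 0.0
unit xy [-0.1958  0.0007] z 0.0574 F_x unit 0.0
```

```bash
python3 -m inch '[[[-1.5,0,0,0],[-2.5,0,0,0],[-3.5,0,0,0],[-4.5,0,0,0],[-5.7,0,0,0],[-7,0,0,0],[-8.3,0,0,0],[-9.6,0,0,0],[-10.9,0,0,0],[-12.2,0,0,0],[-13.4,0,0,0],[-14.5,0,0,0]]]'; python3 -c "
from h import *
where()"; python3 -m inch '[[[-0.7,0,0,0],[-1.3,0,0,0],[-1.8,0,0,0],[-2.2,0,0,0],[-2.6,0,0,0],[-2.6,0,0,0]]]'; python3 -c "
from h import *
where()"
```

```text
t: 36.78
tool_pos: [0.568, 0.1244, 0.0584]
eef_rot: [-179.9, -0.2, -152.1]
wrist_force: [-7.2, -7.8, 4.6]
opening: 0.0002
grip_force: 4.7
unit xy [-0.0506 -0.0005] z 0.0584 F_x unit -10.0
t: 37.28
tool_pos: [0.5873, 0.1347, 0.0582]
eef_rot: [-180.0, -0.7, -152.0]
wrist_force: [-20.9, -15.9, 17.9]
opening: -0.0002
grip_force: 12.9
unit xy [-0.0287 -0.0004] z 0.0582 F_x unit -25.9
```

At the stop (-0.0287, as in the first press). I'll retreat now and check that it stays in.

```bash
python3 -m inch '[[[0.5,0,0,0],[1.5,0,0,0],[4,0,0,0],[8,0,0,0],[10,0,-4,0],[10,0,-8,0],[10,0,-12,0],[10,0,-16,0],[10,0,-20,0],[10,0,-23,0],[10,0,-23,0],[10,0,-23,0]]]' && python3 -m inch '[[[0,0,0,0],[0,0,0,0],[0,0,0,0],[0,0,0,0],[0,0,0,0],[0,0,0,0],[0,0,0,0],[0,0,0,0]]]'
python3 - <<'E'
from h import *
c=vision.get_calibration("wrist");im=vision.read_camera("wrist");cv2.imwrite("pics/w10.png",im[:,:,::-1])
S=vision.read_camera("scene");D=vision.read_camera("side")
cv2.imwrite("pics/m.png",np.hstack([cv2.resize(im,(320,240)),cv2.resize(S[190:400,180:460],(320,240)),])[:,:,::-1])
# pot bail ends both views saved
cv2.imwrite("pics/s10.png",S[:,:,::-1]);cv2.imwrite("pics/d10.png",D[:,:,::-1])
go(.475,-.207,.26,148.6)
E
```

```text
t: 38.28
tool_pos: [0.5041, 0.0909, 0.2909]
eef_rot: [-179.8, 0.3, -152.1]
wrist_force: [-0.0, -0.5, 0.3]
opening: -0.0001
grip_force: 0.0
t: 38.95
tool_pos: [0.5025, 0.0906, 0.2877]
eef_rot: [180.0, -0.0, -152.1]
wrist_force: [-0.9, 0.3, 0.4]
opening: 0.0003
grip_force: 0.0
shift cm [ 16.37 -25.01   2.79] turn 1.035 rows 8.5 q6 -121.0 t 39.1
```

View pics/m.png

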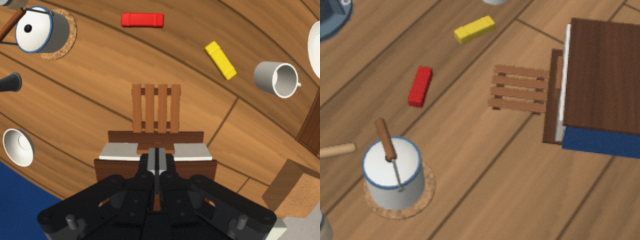

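The tray is latched home, with its front flush as it was at the start. Now back to the pot, whose release pose I know.

```bash
python3 -m inch '[[[1.9,-2.9,0,0.12],[3.8,-5.8,0,0.24],[5.7,-8.7,0,0.36],[7.6,-11.6,0,0.48],[9.5,-14.5,1,0.6],[11.4,-17.4,2,0.72],[13.3,-20.3,2.5,0.84],[15.2,-23.2,2.8,0.96],[16.4,-25,2.8,1.035],[16.4,-25,2.8,1.035],[16.4,-25,2.8,1.035],[16.4,-25,2.8,1.035]]]' 1; python3 - <<'E'
from h import *
c=vision.get_calibration("wrist");im=vision.read_camera("wrist")
h=cv2.cvtColor(im,cv2.COLOR_RGB2HSV)[:330,250:390]
m=((h[...,1]>120)&(h[...,2]<150)&(h[...,2]>60)).astype(np.uint8);m=cv2.morphologyEx(m,cv2.MORPH_OPEN,np.ones((5,5)))
n,l,s,ce=cv2.connectedComponentsWithStats(m)
for i in range(1,n):
    x,y,w,hh,a=s[i]
    if a>400: print(s[i],plane("wrist",[[250+ce[i][0],ce[i][1]]],.169,c))
cv2.imwrite("pics/w11.png",im[:,:,::-1]);go(.4755,-.2075,.158,148.6)
E
```

```text
t: 40.1
tool_pos: [0.4746, -0.2066, 0.2598]
eef_rot: [180.0, -0.0, 148.7]
wrist_force: [-0.0, 0.6, 0.7]
opening: 0.0856
grip_force: 0.0
[    0     0   140   187 18791] [[ 0.37921704 -0.14712111  0.169     ]]
[   9  191  131  139 3512] [[ 0.48154965 -0.20736294  0.169     ]]
shift cm [-0.14 -0.08 10.19] turn 0.002 rows 2.5 q6 -95.4 t 40.15
```

```bash
python3 -m inch '[[[-0.1,0,3,0],[-0.1,0,6,0],[-0.1,0,8,0],[-0.1,0,9.6,0],[-0.1,0,10,0],[-0.1,0,10,0],[-0.1,0,10,0]]]' 1 && python3 -m inch '[[[0,0,0,0],[0,0,0,0],[0,0,0,0],[0,0,0,0],[0,0,0,0],[0,0,0,0],[0,0,0,0],[0,0,0,0]]]' -1 80 && python3 -m inch '[[[0,0,-1,0],[0,0,-3,0],[0,0,-5,0],[0,0,-6,0],[0,0,-6,0],[0,0,-6,0]]]'
python3 -c "
from h import *
go(.529,.104,.222,148.6)"
```

```text
t: 40.73
tool_pos: [0.4761, -0.2071, 0.1607]
eef_rot: [-180.0, 0.1, 148.7]
wrist_force: [0.4, 0.4, -0.2]
opening: 0.0854
grip_force: 0.0
t: 41.4
tool_pos: [0.4756, -0.208, 0.1603]
eef_rot: [-180.0, 0.0, 148.6]
wrist_force: [-2.8, -0.7, 4.4]
opening: 0.0136
grip_force: 78.0
t: 41.9
tool_pos: [0.4755, -0.2075, 0.2198]
eef_rot: [180.0, 0.0, 148.6]
wrist_force: [-0.5, -0.5, -4.0]
opening: 0.0134
grip_force: 78.3
shift cm [11.65 29.38 -0.22] turn 0.0 rows 7.7 q6 -95.3 t 41.9
```

```bash
python3 -m inch '[[[1,2.5,-0.2,0],[2,5,-0.2,0],[3.2,8,-0.2,0],[4.4,11,-0.2,0],[5.6,14,-0.2,0],[6.7,17,-0.2,0],[7.9,20,-0.2,0],[9.1,23,-0.2,0],[10.2,25.8,-0.2,0],[11.2,28.2,-0.2,0],[11.6,29.4,-0.2,0],[11.6,29.4,-0.2,0]]]' && python3 -m inch '[[[0,0,0,0],[0,0,0,0],[0,0,0,0]]]'; python3 -c "
from h import *
go(.529,.104,.1645,148.6)"
```

```text
t: 42.9
tool_pos: [0.5287, 0.1064, 0.2201]
eef_rot: [-180.0, -0.2, 148.8]
wrist_force: [0.2, -0.6, -3.2]
opening: 0.0131
grip_force: 78.4
t: 43.15
tool_pos: [0.5293, 0.1026, 0.2213]
eef_rot: [-179.9, -0.0, 148.5]
wrist_force: [-0.5, -0.8, -3.7]
opening: 0.0136
grip_force: 78.4
shift cm [0.09 0.11 5.68] turn -0.001 rows 1.4 q6 -60.2 t 43.15
```

```bash
python3 -m inch '[[[0,0.1,2,0],[0,0.1,3.8,0],[0,0.1,4.8,0],[0,0.1,5.3,0],[0,0.1,5.5,0],[0,0.1,5.5,0],[0,0.1,5.5,0]]]'; python3 -m inch '[[[0,0,0.1,0],[0,0,0.2,0],[0,0,0.3,0],[0,0,0.3,0]]]'
```

```text
t: 43.73
tool_pos: [0.5307, 0.1045, 0.1677]
eef_rot: [180.0, 0.1, 148.6]
wrist_force: [-0.6, -0.4, -4.0]
opening: 0.0133
grip_force: 78.3
t: 44.07
tool_pos: [0.5305, 0.1046, 0.1644]
eef_rot: [180.0, 0.1, 148.6]
wrist_force: [-0.8, -0.6, -1.0]
opening: 0.0132
grip_force: 78.9
```

Just touching down. I'll settle it a little more and release.

```bash
python3 -m inch '[[[0,0,0.1,0],[0,0,0.1,0],[0,0,0.1,0]]]' && python3 -m inch '[[[0,0,0,0],[0,0,0,0],[0,0,0,0],[0,0,0,0],[0,0,0,0]]]' 0.6 && python3 -m inch '[[[0,0,-2,0],[0,0,-5,0],[0,0,-9,0],[0,0,-13,0],[0,0,-16,0],[0,0,-18,0],[0,0,-18,0],[0,0,-18,0]]]' 1
python3 - <<'E'
from h import *
im=vision.read_camera("wrist");S=vision.read_camera("scene");D=vision.read_camera("side")
cv2.imwrite("pics/f.png",np.hstack([cv2.resize(im,(380,285)),cv2.resize(D[160:310,240:440],(380,285))])[:,:,::-1])
E
```

```text
t: 44.32
tool_pos: [0.5308, 0.1044, 0.1644]
eef_rot: [180.0, 0.1, 148.6]
wrist_force: [-1.0, -0.9, 6.1]
opening: 0.0137
grip_force: 79.4
t: 44.73
tool_pos: [0.5301, 0.1047, 0.1628]
eef_rot: [180.0, 0.0, 148.6]
wrist_force: [1.3, 0.9, -0.1]
opening: 0.0686
grip_force: 0.0
t: 45.4
tool_pos: [0.5307, 0.1047, 0.3442]
eef_rot: [179.9, 0.1, 148.6]
wrist_force: [-1.1, -0.7, -0.7]
opening: 0.0856
grip_force: 0.0
```

View pics/f.png

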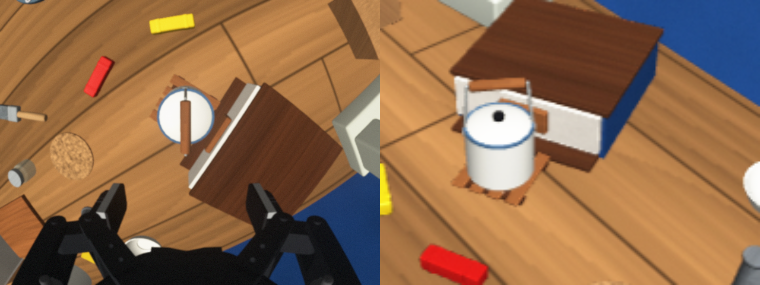

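The pot stands upright in the middle of its stand (185,118 in the wrist half), the tray is shut, and nothing else has been disturbed. I'm handing it in.

```bash
python3 -c "
from bench import job
print(job.hand_in())"
```

```text
the job is handed in; nothing more can be done
None
```

I handed in the job at about 45 s of the allowed 210 s: all four needle cases lie flat in the latched tray and the pot is back upright in the middle of its stand. `job.hand_in()` gave no verdict, so this rests on my last camera views, in which nothing else had been disturbed.

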